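# Beetle tray under the microscope, beam-splitter rod to its middle click

### The job

Take the tray with the beetle out of its holder, keeping it level, set it down on the free front part of the microscope's stage with its upright handle towards the front, and let go. Then take it by that handle and slide it in between the side rails until it meets the back stop, and after that push the microscope's pulled-out beam-splitter rod in to its middle click position, not all the way. Leave the other things on the table where they are.

Things in the scene. Friction and masses are not known exactly. Their poses are not given: they have to be found in the camera images.
- tray_mid (a point): Centre (15 mm above the underside) of the loose white tray with one big black beetle, 75 mm long, in it: open box 120 mm long (x), 56 wide (y), 30 high, 0.11 kg. x runs along it, away from its handle; z up. With the handle on its tongue (24 mm wide, 7 high) it reaches from x = -105 to +60 mm. It starts on the table, handle end in a holder. A like tray with bark is on the other side; which is where varies.
- tray_fin (a point): Grip point of the beetle tray's upright handle fin: 22 mm long (x), 12 mm thick (y), from 4 to 50 mm above the tray's underside. The point lies at x = -94 mm, y = 0 from the tray's centre, 34 mm above its underside. Axes as the tray's.
- holder_top (a point): Centre of the roof's top of the fixed plywood cover that holds the beetle tray's handle end: 86 mm wide (y), 80 deep (x), 64 high, 7 mm free beside the tray, with back and side walls, open towards its +x (the tray's +x, within 0.02 rad). The tray stands out of it from 35 mm behind its centre to its +x end; draw it out level along +x by 75 mm or more before lifting.
- stage_mid (a point): Point on the microscope's stage plate under the lens, where the centre of the tray's underside belongs (tray's x along this x). x runs from the stage's front to its back, y to the left, z up. The plate's face is 22 mm above the table, 190 mm wide, from x = -210 to +90 mm; a back stop 10 mm high has its face at x = +61.5 mm. The microscope is fixed.
- stage_load (a point): Point on the stage plate's free front part, at x = -105 mm, y = 0 from the middle point (same axes), where the tray's underside centre may be set down (40 mm nearer the front to 18 mm nearer the back). From there two side rails, 10 mm high, lead in: inner faces at y = +-30.5 mm from x = +65 to +170 mm from here, flared from x = +47 mm, 77 mm apart at the mouth.
- lens (a point): Centre of the lens's underside, 113 mm above the stage's middle point: the lens has a radius of 30 mm; the body above it (radius 43 mm) begins 156 mm above the plate, and a column of radius 16 mm stands at stage y = +140 mm. So nothing can be lowered from above on the middle of the stage.
- rod_knob (a point): Centre of the black knob on the rod that sticks out level from the right side (stage -y) of the microscope's head, 245 mm above the table: a block 26 mm wide (stage x), 36 long (y, along the rod), 26 high, on a 10 mm rod. Axes as the stage's. At the middle click it is at stage x = 0, y = -128 mm. The head's side is at stage y = -46 mm, its top 31 mm above the knob's centre.
- rod (a joint): Travel of the beam-splitter rod in m, along stage +y: it grows as the rod is pushed in. Clicks at 0 (out), 0.015 (middle) and 0.030 (in), stops at -0.001 and 0.031, ridges at 0.0075 and 0.0225. The detent draws the rod into the nearest click; passing a ridge takes about 8 N, friction is about 1.2 N. It starts out (0 to 0.003).
- bark_mid (a point): Bystander: centre (15 mm up) of the other white tray, alike in size, with six brown chips of bark, in the other holder.
- jar_mid (a point): Bystander: middle of a jar, 64 mm across, 85 mm high.
- tub_mid (a point): Bystander: middle of a closed clear tub with a white lid, 128 x 93 x 56 mm.
- brush_grip (a point): Bystander: grip of a brush 170 mm long lying on the left.
- mug_mid (a point): Bystander: middle of a white mug, 80 mm across, 92 mm high.
- pinbox_mid (a point): Bystander: middle of an open green box, 160 x 110 x 45 mm.

How it is judged:
By the outcome, as a careful person would: the job done as asked, in the order asked, and still so for the second after the job is handed in, with the robot touching nothing.
It also fails if it takes over 72 s, if anything falls off the work surface, if the arm or the gripper's body presses on something with over 40 N, if the wrist force passes 120 N, or if a joint passes its speed limit or range.

### The arm

A 6-joint arm with a two-finger parallel gripper is mounted at the origin on the work surface. World frame = base frame: x ahead of the robot, y to its left, z up, the work surface at z = 0. Lengths are in m, angles in degrees, forces in N, time in s.
With the tool pointing down it reaches from about 0.35 to 0.975 m from the base axis. Payload 7.1 kg.
Tool frame: the origin (TCP) lies midway between the tips of the shut fingers; the grasp point (between the pads) lies r.grip_point_offset behind it (r.grip_point_offset is the distance from the TCP to the grasp point, in m); z points along the fingers, y is the direction in which the jaws open and shut (so a half turn about z gives the same grasp; the last joint's range is limited). The gripper opens to 88 mm and grips with 3 to 60 N. Pads are 20 mm wide; open, the fingers measure 115 mm over their backs; the gripper's body (75 mm by 178 mm) begins 61 mm behind the grasp point.
Start: joints at [-74.599, 24.242, 93.386, -0, 62.372, -1.089], TCP at [0.177, -0.599, 0.223] pointing down, gripper open.
Joint ranges: [-172.04, 172.04], [-51.8, 120.97], [4.93, 147.93], [-75.15, 255.16], [6.16, 154.13], [-145.62, 145.62]. Speed limits (degrees/s): [136.94, 136.94, 172.46, 180, 180, 180].

### API

Orientations are given as [roll, pitch, yaw] about the fixed x, y, z axes, in that order (R = Rz(yaw) Ry(pitch) Rx(roll)).
In Python, from cell import r, cams gives the robot as it stands.
- The arm moves only by the tool jog_arm, never from a script. Its argument "targets" is a list of rows, each an object with "delta_rot": the turn, a rotation vector about the tool's x, y, z in rad, a list of three; "offset": the shift along the tool's x, y, z in m, a list of three; "gripper": the gripper command: -1 is shut, 1 is fully open, values between are in proportion. A call has 1 to 12 rows; each row shifts and turns the pose as measured when the row begins, along the tool's axes as they then stand; what a row does not reach is not made up. A row lasts 1/12 s, in which the tool goes at most 41.7 mm and 7.16 degrees, less where a joint would pass 70% of its speed; a pose out of reach is approached as far as the arm can. A call is refused whole if a number of a shift passes 0.0417 or a number of a turn 0.125, either way. A call with a gripper value outside its range is refused whole. The fingers move at their own pace and stop on an object; "squeeze" is the grip in N (left out, the last holds). Time passes only in rows, so rows that do not move let the fingers close. It gives the time, the measured TCP pose, the force and the opening at its end, in the units of the state.
- r.get_obs(): the state, without advancing time (a new reading comes with each control period).
- cams.capture(name): name is "side" or "top" or "wrist"; returns the picture (420x560x3 uint8, red, green, blue); there is no depth.
- cams.camera_info(name): a dict with "fx", "fy", "cx", "cy" (pixels), "rvec" (rotation vector, rad) and "tvec" (3), from world to camera coordinates, as OpenCV has them. Camera axes: x right, y down, z forward; pixel columns grow to the right and rows downward; lengths in m; the calibration is good to about 2 mm. A picture is of the moment at which its call begins: read the wrist's pose just before it. camera_info takes no time and is no camera call; for the wrist camera it gives the pose at the moment of the call.
- r.close_job(): hands the job in, once; it reports no verdict.
The state is a dict: "time_s": time; "joint_positions": joint angles; "joint_velocities": joint speeds; "effort": joint torques, N m; "eef_pos": TCP position; "tcp_rot": TCP orientation; "wrist_force": force on the tool from outside, world axes, zero at the start; "moment": the same for the moment, N m; "grip_width": finger opening in m.
Only numpy, scipy, OpenCV 4.12 (cv2) and the standard library are available. Lean on these libraries where they do the work, as an engineer would, in place of code of your own. Each camera call takes 0.05 s, during which the arm holds its last target.

## Working session

There is one attempt and no reset: what is moved stays moved. The work goes in short steps, Python scripts to look and compute and a tool call to move; the robot and the scene stay as the last step left them, time stands still between calls to the robot, and variables do not carry over. Pictures are saved under pics/ and viewed, and the job is handed in when it is done.

Besides the shell and the picture viewer there is one more tool, called after "Emit:" in YAML: its name, and indented under it one key for each argument. jog_arm: Moves the arm, as the interface text tells. Its arguments: {"type":"object","properties":{"targets":{"type":"array"},"squeeze":{"type":"number"}},"required":["targets"]}

```bash
ls; mkdir -p pics
python3 - <<'E'
from cell import r,cams
import cv2
print(r.get_obs(), r.grip_point_offset)
for n in("side","top","wrist"):
    i=cams.camera_info(n); print(n,i)
    cv2.imwrite(f"pics/a_{n}.png",cams.capture(n)[:,:,::-1])
E
```

```text
pics
{'time_s': 0.0, 'joint_positions': array([-7.45996389e+01,  2.42836263e+01,  9.34326565e+01, -1.13012243e-03,
        6.23725254e+01, -1.08869859e+00]), 'joint_velocities': array([-0.05334757,  0.10847414, -0.01939434, -0.06485122,  0.01031465,
        0.03538995]), 'effort': array([ 9.14047741e-04, -5.44631052e+01, -2.73666644e+01,  6.45291992e-02,
        2.28937541e-02, -1.06109424e-04]), 'eef_pos': array([ 0.17726213, -0.59874005,  0.22190208]), 'tcp_rot': array([-1.79911189e+02, -6.87102069e-04,  1.64895840e+01]), 'wrist_force': array([ 0.64609785, -0.72427522, -0.79147602]), 'moment': array([-0.02429282,  0.02286727, -0.02654626]), 'grip_width': 0.08788762457254944} 0.0187
side {'fx': 448.0190192393632, 'fy': 448.0190192393632, 'cx': 274.55495893904657, 'cy': 208.76503018665022, 'rvec': array([ 0.84203433, -2.63481975,  0.93884689]), 'tvec': array([0.43388497, 0.35398787, 1.54095464])}
top {'fx': 449.6389894679895, 'fy': 449.6389894679895, 'cx': 274.9444025745365, 'cy': 207.22362981255662, 'rvec': array([ 2.15388532, -2.14696577,  0.18402691]), 'tvec': array([-0.02953497,  0.56141375,  1.65305736])}
wrist {'fx': 310.1325469817688, 'fy': 310.1325469817688, 'cx': 278.7441900127654, 'cy': 208.54235252396597, 'rvec': array([-2.32953771,  1.74078024,  0.24670979]), 'tvec': array([-0.62499514, -0.03273588,  0.39161306])}
```

View pics/a_side.png

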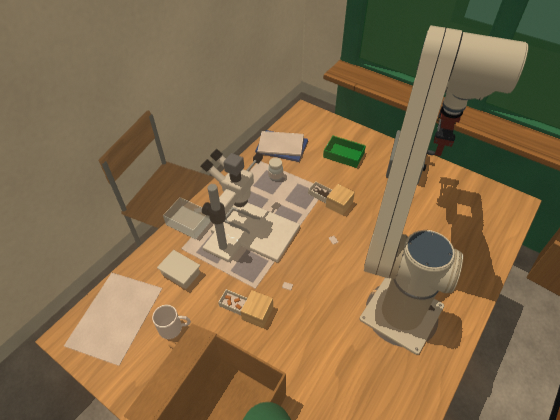

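View pics/a_top.png

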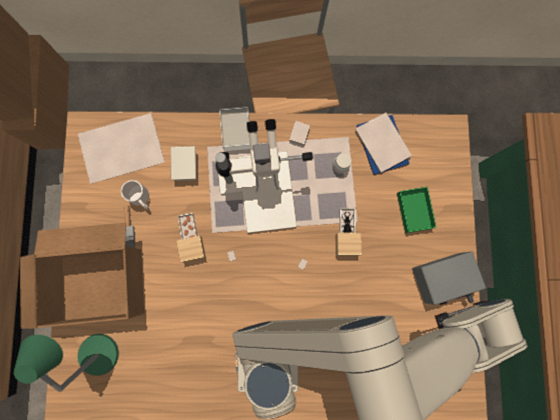

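View pics/a_wrist.png

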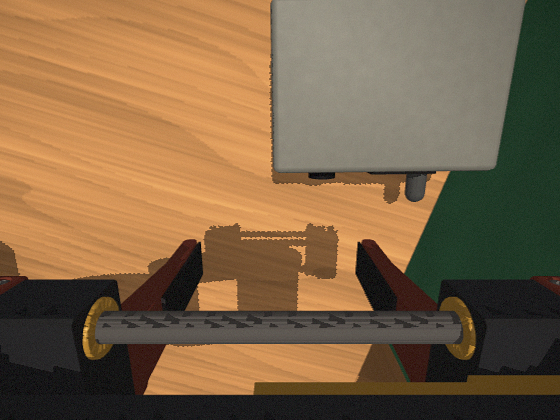

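The side and top views show the microscope at about top px (270,200). The beetle tray is on the right at (347,220) with its holder at (349,244), the bark tray is on the left, and the rod knob is at about (307,157). I'll zoom in for the measurements.

```bash
cat > h.py <<'E'
import numpy as np, cv2
from cell import r,cams
def P(n,info=None):
    i=info or cams.camera_info(n)
    K=np.array([[i['fx'],0,i['cx']],[0,i['fy'],i['cy']],[0,0,1]]); R=cv2.Rodrigues(np.array(i['rvec'],float))[0]
    return K,R,np.array(i['tvec'],float)
def ray(n,uv,z,info=None):
    K,R,t=P(n,info); d=R.T@np.linalg.solve(K,[uv[0],uv[1],1.]); c=-R.T@t
    return c+d*(z-c[2])/d[2]
def proj(n,X,info=None):
    K,R,t=P(n,info); q=(K@(R@np.atleast_2d(X).T+t[:,None])).T
    return q[:,:2]/q[:,2:]
E
python3 - <<'E'
import cv2
a=cv2.imread('pics/a_top.png'); 
cv2.imwrite('pics/z1.png',cv2.resize(a[110:270,200:370],None,fx=4.5,fy=3.7*4.5/3.7*0.8,interpolation=cv2.INTER_CUBIC))
cv2.imwrite('pics/z2.png',cv2.resize(a[195:270,310:390],None,fx=8,fy=8,interpolation=cv2.INTER_CUBIC))
b=cv2.imread('pics/a_side.png')
cv2.imwrite('pics/z3.png',cv2.resize(b[140:290,180:370],None,fx=4,fy=4,interpolation=cv2.INTER_CUBIC))
from h import *
for n in('top','side'): 
    K,R,t=P(n); print(n,-R.T@t)
E
```

```text
top [0.30374971 0.00275576 1.71941411]
side [-0.07697966  0.81526811  1.4203932 ]
```

View pics/z1.png

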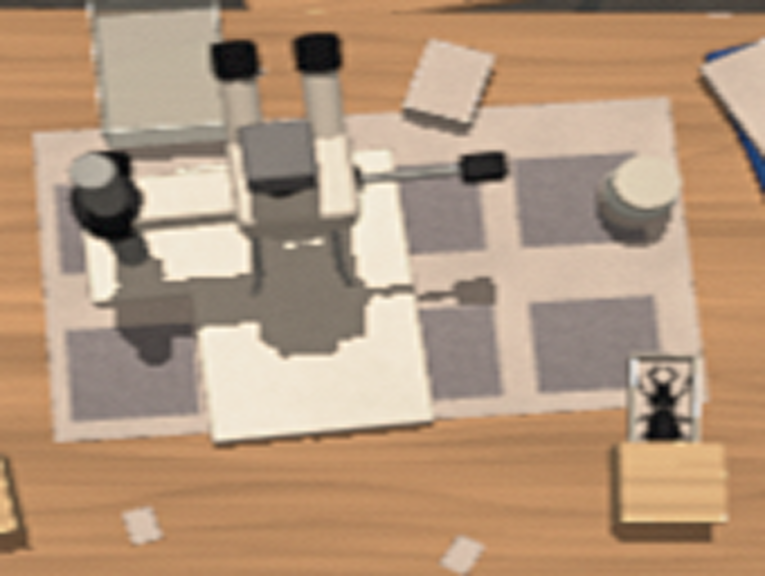

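View pics/z2.png

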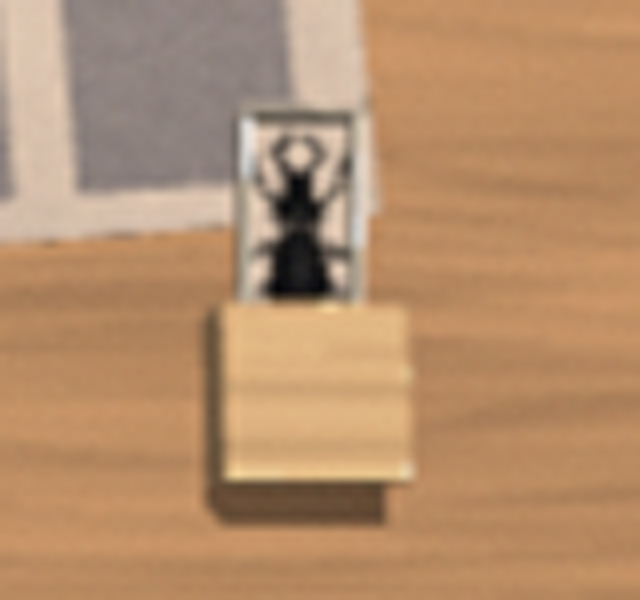

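View pics/z3.png

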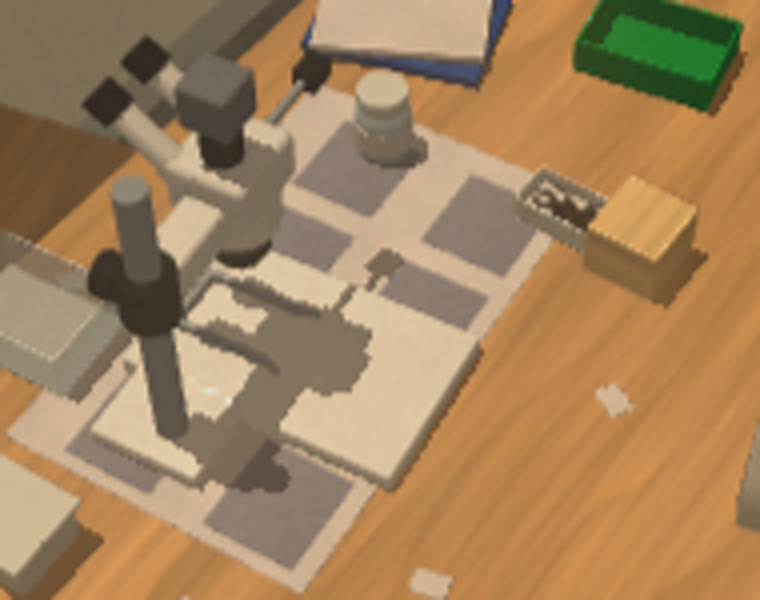

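Run:
```python
from h import *
for p in [(220,303),(410,305),(222,480),(412,482)]: print('roof',ray('top',(p[0]/8+310-.5,p[1]/8+195-.5),.064).round(4))
for p in [(238,103),(368,108)]: print('trayfront',ray('top',(p[0]/8+310-.5,p[1]/8+195-.5),.03).round(4))
for p in [(213,437),(434,417),(400,150),(203,335)]: print('stage',ray('top',(p[0]/4.5+200-.5,p[1]/3.6+110-.5),.022).round(4))
for p in [(461,153),(505,153),(506,178),(463,180)]: print('knob',ray('top',(p[0]/4.5+200-.5,p[1]/3.6+110-.5),.258).round(4))
```

```text
roof [ 0.4651 -0.2574  0.064 ]
roof [ 0.4645 -0.3456  0.064 ]
roof [ 0.3836 -0.2567  0.064 ]
roof [ 0.3829 -0.3443  0.064 ]
trayfront [ 0.5641 -0.2731  0.03  ]
trayfront [ 0.562  -0.3352  0.03  ]
stage [0.4736 0.0781 0.022 ]
stage [ 0.4955 -0.108   0.022 ]
stage [ 0.786  -0.0801  0.022 ]
stage [0.5823 0.0879 0.022 ]
knob [ 0.7164 -0.1141  0.258 ]
knob [ 0.7166 -0.147   0.258 ]
knob [ 0.6926 -0.1475  0.258 ]
knob [ 0.6905 -0.1154  0.258 ]
```

```bash
cat >> h.py <<'E'
from scipy.spatial.transform import Rotation as Ro
def tool():
    o=r.get_obs(); return np.array(o['eef_pos']),Ro.from_euler('xyz',o['tcp_rot'],degrees=True)
def st():
    o=r.get_obs(); print('t',round(o['time_s'],2),'p',o['eef_pos'].round(4),'rpy',o['tcp_rot'].round(2),'F',o['wrist_force'].round(1),'w',round(o['grip_width'],4),'q',o['joint_positions'].round(1))
def to(X,rpy=(180,0,0),n=None):
    "offset in tool frame & rotvec in tool frame to reach pose"
    p,R=tool(); d=R.inv().apply(np.array(X)-p); w=(R.inv()*Ro.from_euler('xyz',rpy,degrees=True)).as_rotvec()
    print('offset',d.round(4),'rotvec',w.round(4),'rows',max(np.linalg.norm(d)/.0417,np.linalg.norm(w)/.125))
E
python3 - <<'E'
from h import *
p,R=tool(); K,Rc,t=P('wrist'); print(R.inv().apply(-Rc.T@t-p), R.inv().apply(Rc[2]), R.inv().apply(Rc[0]))
st(); to((.48,-.30,.25))
E
```

```text
[ 0.07621279  0.00084217 -0.16261562] [-2.76157877e-01 -1.62135148e-04  9.61112273e-01] [-7.16387322e-04  9.99999743e-01 -3.71453958e-05]
t 0.15 p [ 0.1773 -0.5989  0.2221] rpy [-179.93   -0.     16.49] F [-0.4  1.1 -0.3] w 0.0876 q [-74.6  24.3  93.4  -0.   62.4  -1.1]
offset [ 0.3751 -0.2007 -0.0277] rotvec [-1.200e-03  2.000e-04  2.878e-01] rows 10.222785206888314
```

Emit:
jog_arm:
  targets:
    - {"delta_rot": [0, 0, -0.125], "offset": [0, 0, -0.01], "gripper": 1}
    - {"delta_rot": [0, 0, -0.125], "offset": [0, 0, -0.01], "gripper": 1}
    - {"delta_rot": [0, 0, -0.125], "offset": [0, 0, -0.01], "gripper": 1}
    - {"delta_rot": [0, 0, -0.125], "offset": [0, 0, -0.01], "gripper": 1}
    - {"delta_rot": [0, 0, -0.125], "offset": [0, 0, -0.01], "gripper": 1}
    - {"delta_rot": [0, 0, -0.125], "offset": [0, 0, -0.01], "gripper": 1}
    - {"delta_rot": [0, 0, -0.125], "offset": [0, 0, 0], "gripper": 1}
    - {"delta_rot": [0, 0, -0.125], "offset": [0, 0, 0], "gripper": 1}
    - {"delta_rot": [0, 0, -0.125], "offset": [0, 0, 0], "gripper": 1}
    - {"delta_rot": [0, 0, -0.125], "offset": [0, 0, 0], "gripper": 1}
    - {"delta_rot": [0, 0, -0.125], "offset": [0, 0, 0], "gripper": 1}
    - {"delta_rot": [0, 0, -0.125], "offset": [0, 0, 0], "gripper": 1}

```text
time_s: 1.15
eef_pos: [0.1766, -0.5962, 0.2807]
tcp_rot: [-180.0, -0.6, 102.7]
wrist_force: [0.1, -0.1, -0.3]
grip_width: 0.0882
```

Emit:
jog_arm:
  targets:
    - {"delta_rot": [0, 0, -0.125], "offset": [0, 0, 0], "gripper": 1}
    - {"delta_rot": [0, 0, -0.125], "offset": [0, 0, 0], "gripper": 1}
    - {"delta_rot": [0, 0, -0.125], "offset": [0, 0, 0], "gripper": 1}
    - {"delta_rot": [0, 0, -0.125], "offset": [0, 0, 0], "gripper": 1}
    - {"delta_rot": [0, 0, -0.125], "offset": [0, 0, 0], "gripper": 1}
    - {"delta_rot": [0, 0, -0.125], "offset": [0, 0, 0], "gripper": 1}
    - {"delta_rot": [0, 0, -0.125], "offset": [0, 0, 0], "gripper": 1}
    - {"delta_rot": [0, 0, -0.125], "offset": [0, 0, 0], "gripper": 1}
    - {"delta_rot": [0, 0, -0.125], "offset": [0, 0, 0], "gripper": 1}
    - {"delta_rot": [0, 0, -0.125], "offset": [0, 0, 0], "gripper": 1}
    - {"delta_rot": [0, 0, -0.125], "offset": [0, 0, 0], "gripper": 1}

```text
time_s: 2.07
eef_pos: [0.2396, -0.5663, 0.2698]
tcp_rot: [-177.2, -6.1, 173.3]
wrist_force: [0.1, 0.4, -1.2]
grip_width: 0.0878
```

```bash
python3 -c "
from h import *
st(); to((.44,-.30,.25),(180,0,180))"
```

```text
t 2.07 p [ 0.2396 -0.5663  0.2698] rpy [-177.17   -6.07  173.32] F [ 0.1  0.4 -1.2] w 0.0878 q [ -64.8   21.1   91.9   -7.2   68.  -145.6]
offset [-0.1692  0.2876 -0.0123] rotvec [-0.0431 -0.1087 -0.1138] rows 8.006712244730291
```

Emit:
jog_arm:
  targets:
    - {"delta_rot": [0, 0, 0], "offset": [-0.019, 0.032, -0.001], "gripper": 1}
    - {"delta_rot": [0, 0, 0], "offset": [-0.019, 0.032, -0.001], "gripper": 1}
    - {"delta_rot": [-0.008, -0.02, 0], "offset": [-0.019, 0.032, -0.001], "gripper": 1}
    - {"delta_rot": [-0.008, -0.02, 0], "offset": [-0.019, 0.032, -0.001], "gripper": 1}
    - {"delta_rot": [-0.008, -0.02, -0.02], "offset": [-0.019, 0.032, -0.001], "gripper": 1}
    - {"delta_rot": [-0.008, -0.02, -0.02], "offset": [-0.019, 0.032, -0.001], "gripper": 1}
    - {"delta_rot": [-0.008, -0.02, -0.03], "offset": [-0.019, 0.032, -0.001], "gripper": 1}
    - {"delta_rot": [0, 0, -0.03], "offset": [-0.019, 0.032, -0.001], "gripper": 1}
    - {"delta_rot": [0, 0, 0], "offset": [-0.019, 0.032, 0], "gripper": 1}

```text
time_s: 2.82
eef_pos: [0.4413, -0.2817, 0.2542]
tcp_rot: [-179.9, -0.4, 179.7]
wrist_force: [1.0, -0.6, 0.3]
grip_width: 0.0878
```

```bash
cat > cap.py <<'E'
from h import *
import sys,pickle
n,name=sys.argv[1:3]
i=cams.camera_info(n); a=cams.capture(n); pickle.dump(i,open(f'pics/{name}.pkl','wb'))
cv2.imwrite(f'pics/{name}.png',a[:,:,::-1]); st()
E
python3 cap.py wrist b1; python3 -c "
from h import *
to((.44,-.30,.25),(180,0,180))"
```

```text
t 2.87 p [ 0.4438 -0.2767  0.254 ] rpy [179.97  -0.37 179.76] F [ 1.3  3.7 -0.9] w 0.0878 q [ -33.1   13.6  104.3   -0.2   62.3 -122.8]
offset [ 0.0036 -0.0233  0.004 ] rotvec [ 0.0005 -0.0065 -0.0042] rows 0.5746996450075009
```

View pics/b1.png

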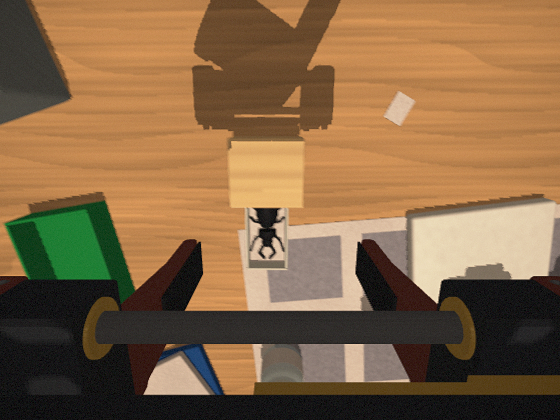

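Run:
```python
import cv2
a=cv2.imread('pics/b1.png'); cv2.imwrite('pics/b1z.png',cv2.resize(a[130:280,220:320],None,fx=4,fy=4,interpolation=cv2.INTER_CUBIC))
```

```text
(no output)
```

View pics/b1z.png

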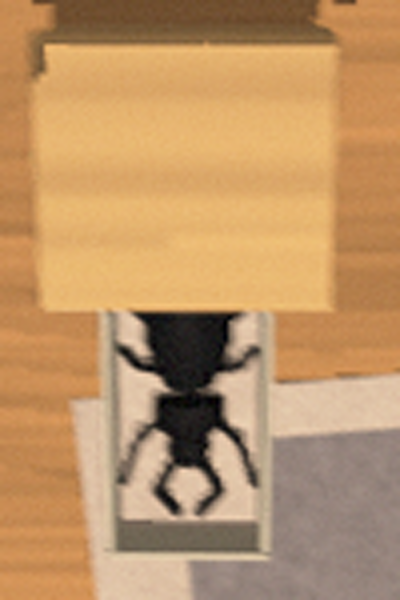

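Run:
```python
from h import *
import pickle
i=pickle.load(open('pics/b1.pkl','rb'))
f=lambda x,y,z:ray('wrist',(x/4+220-.5,y/4+130-.5),z,i).round(4)
for p in [(101,315),(274,315),(106,554),(271,554)]: print('tray',f(*p,.03))
for p in [(42,311),(334,311),(45,44),(335,44)]: print('roof',f(*p,.064))
```

```text
tray [ 0.475  -0.3272  0.03  ]
tray [ 0.4753 -0.2712  0.03  ]
tray [ 0.5599 -0.3285  0.03  ]
tray [ 0.5601 -0.2721  0.03  ]
roof [ 0.4643 -0.3406  0.064 ]
roof [ 0.4647 -0.2544  0.064 ]
roof [ 0.3871 -0.336   0.064 ]
roof [ 0.3876 -0.2552  0.064 ]
```

```bash
python3 -c "
from h import *
st(); to((.505,-.2997,.05),(180,0,179.3))"
```

```text
t 2.87 p [ 0.4438 -0.2767  0.254 ] rpy [179.97  -0.37 179.76] F [ 1.3  3.7 -0.9] w 0.0878 q [ -33.1   13.6  104.3   -0.2   62.3 -122.8]
offset [-0.0627 -0.0229  0.2036] rotvec [ 0.0004 -0.0065  0.008 ] rows 5.137300532839872
```

Emit:
jog_arm:
  targets:
    - {"delta_rot": [0, -0.003, 0.004], "offset": [-0.031, -0.011, 0.01], "gripper": 1}
    - {"delta_rot": [0, -0.003, 0.004], "offset": [-0.031, -0.011, 0.02], "gripper": 1}
    - {"delta_rot": [0, 0, 0], "offset": [0, 0, 0.03], "gripper": 1}
    - {"delta_rot": [0, 0, 0], "offset": [0, 0, 0.03], "gripper": 1}
    - {"delta_rot": [0, 0, 0], "offset": [0, 0, 0.03], "gripper": 1}
    - {"delta_rot": [0, 0, 0], "offset": [0, 0, 0.02], "gripper": 1}
    - {"delta_rot": [0, 0, 0], "offset": [0, 0, 0.01], "gripper": 1}
    - {"delta_rot": [0, 0, 0], "offset": [0, 0, 0], "gripper": 1}

```text
time_s: 3.53
eef_pos: [0.5129, -0.2946, 0.0988]
tcp_rot: [-179.9, 0.2, 179.9]
wrist_force: [-0.2, 0.3, -0.2]
grip_width: 0.0873
```

```bash
python3 cap.py wrist b2; python3 -c "
from h import *
st(); to((.505,-.2997,.006),(180,0,179.3))"
```

```text
t 3.58 p [ 0.5133 -0.2949  0.0998] rpy [-179.87    0.28  179.86] F [-0.1 -0.  -0. ] w 0.0878 q [-3.100e+01  3.070e+01  1.022e+02  1.000e-01  4.680e+01 -1.209e+02]
t 3.58 p [ 0.5133 -0.2949  0.0998] rpy [-179.87    0.28  179.86] F [-0.1 -0.  -0. ] w 0.0878 q [-3.100e+01  3.070e+01  1.022e+02  1.000e-01  4.680e+01 -1.209e+02]
offset [ 0.0087 -0.0047  0.0937] rotvec [-0.0022  0.005   0.0097] rows 2.259967139148625
```

View pics/b2.png

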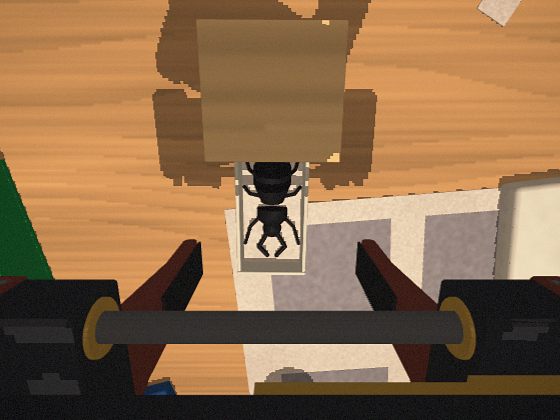

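Run:
```python
from h import *
import pickle
a=cv2.imread('pics/b2.png'); cv2.imwrite('pics/b2z.png',cv2.resize(a[150:285,210:340],None,fx=4,fy=4,interpolation=cv2.INTER_CUBIC))
i=pickle.load(open('pics/b2.pkl','rb'))
for p in [(235,165),(310,165),(238.5,272),(306,272)]: print('tray',ray('wrist',p,.03,i).round(4))
```

```text
tray [ 0.471  -0.3279  0.03  ]
tray [ 0.4711 -0.272   0.03  ]
tray [ 0.5593 -0.3288  0.03  ]
tray [ 0.5594 -0.2731  0.03  ]
```

View pics/b2z.png

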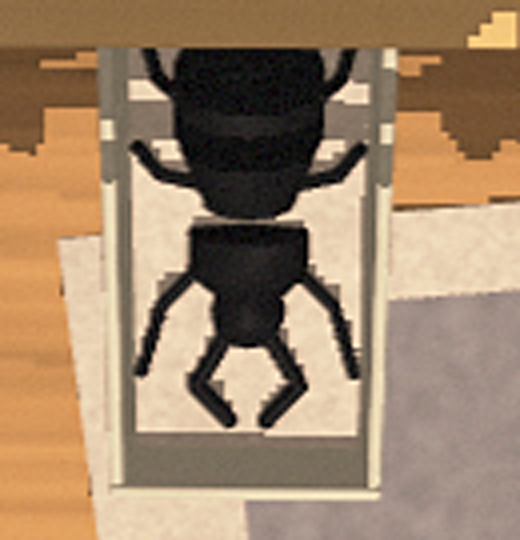

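Emit:
jog_arm:
  targets:
    - {"delta_rot": [-0.002, 0.005, 0.01], "offset": [0.008, -0.005, 0.015], "gripper": 1}
    - {"delta_rot": [0, 0, 0], "offset": [0, 0, 0.025], "gripper": 1}
    - {"delta_rot": [0, 0, 0], "offset": [0, 0, 0.025], "gripper": 1}
    - {"delta_rot": [0, 0, 0], "offset": [0, 0, 0.02], "gripper": 1}
    - {"delta_rot": [0, 0, 0], "offset": [0, 0, 0.012], "gripper": 1}
    - {"delta_rot": [0, 0, 0], "offset": [0, 0, 0.005], "gripper": 1}
    - {"delta_rot": [0, 0, 0], "offset": [0, 0, 0], "gripper": 1}

```text
time_s: 4.17
eef_pos: [0.5133, -0.3061, 0.0056]
tcp_rot: [-179.4, 0.9, 179.2]
wrist_force: [-0.9, 0.2, -0.2]
grip_width: 0.0874
```

```bash
python3 -c "
from h import *
st(); to((.505,-.3003,.006),(180,0,179.35))"
```

```text
t 4.17 p [ 0.5133 -0.3061  0.0056] rpy [-179.43    0.93  179.21] F [-0.9  0.2 -0.2] w 0.0874 q [ -31.9   39.5  103.    -0.    36.4 -121.1]
offset [ 0.0084  0.0057 -0.0006] rotvec [-0.01    0.0161 -0.0025] rows 0.24241664686837244
```

Emit:
jog_arm:
  targets:
    - {"delta_rot": [-0.01, 0.016, -0.002], "offset": [0.004, 0.006, -0.001], "gripper": 1}
    - {"delta_rot": [0, 0, 0], "offset": [0, 0, 0], "gripper": 1}
    - {"delta_rot": [0, 0, 0], "offset": [0, 0, 0], "gripper": 1}

```text
time_s: 4.42
eef_pos: [0.5108, -0.3006, 0.0098]
tcp_rot: [-179.9, 0.1, 179.3]
wrist_force: [-0.1, 0.3, -0.1]
grip_width: 0.0879
```

```bash
python3 -c "
from h import *
st(); to((.505,-.3003,.006),(180,0,179.35))"
```

```text
t 4.42 p [ 0.5108 -0.3006  0.0098] rpy [-1.7993e+02  1.2000e-01  1.7933e+02] F [-0.1  0.3 -0.1] w 0.0879 q [ -31.6   39.1  103.     0.    37.8 -121. ]
offset [0.0058 0.0002 0.0038] rotvec [-0.0012  0.0021 -0.0004] rows 0.16685153877390607
```

Emit:
jog_arm:
  targets:
    - {"delta_rot": [0, 0, 0], "offset": [0.002, 0, 0.005], "gripper": 1}
    - {"delta_rot": [0, 0, 0], "offset": [0, 0, 0], "gripper": 0.5}
    - {"delta_rot": [0, 0, 0], "offset": [0, 0, 0], "gripper": 0.2}
    - {"delta_rot": [0, 0, 0], "offset": [0, 0, 0], "gripper": -0.2}
    - {"delta_rot": [0, 0, 0], "offset": [0, 0, 0], "gripper": -0.2}
    - {"delta_rot": [0, 0, 0], "offset": [0, 0, 0], "gripper": -0.2}
  squeeze: 20

```text
time_s: 4.92
eef_pos: [0.5102, -0.3013, 0.0072]
tcp_rot: [-179.8, 0.3, 179.3]
wrist_force: [0.3, -0.7, 0.3]
grip_width: 0.0578
```

```bash
python3 cap.py wrist b3
```

```text
t 4.97 p [ 0.5102 -0.3013  0.0072] rpy [-179.8     0.34  179.34] F [0.1 0.3 1.3] w 0.0561 q [ -31.7   39.2  103.2    0.    37.1 -121.1]
```

View pics/b3.png

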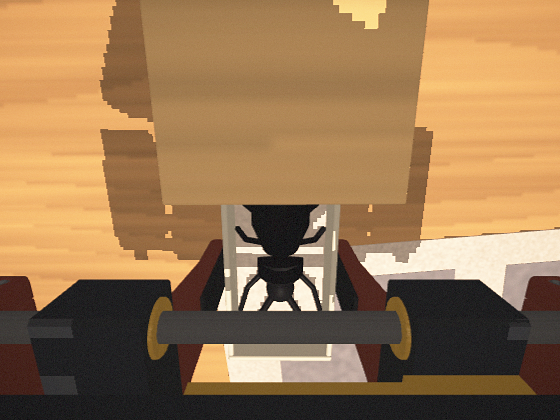

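Emit:
jog_arm:
  targets:
    - {"delta_rot": [0, 0, 0], "offset": [0, 0, 0], "gripper": -1}
    - {"delta_rot": [0, 0, 0], "offset": [0, 0, 0], "gripper": -1}
    - {"delta_rot": [0, 0.003, 0], "offset": [0, 0, -0.002], "gripper": -1}
    - {"delta_rot": [0, 0, 0], "offset": [-0.005, 0, 0], "gripper": -1}
    - {"delta_rot": [0, 0, 0], "offset": [-0.01, 0, 0], "gripper": -1}
    - {"delta_rot": [0, 0, 0], "offset": [-0.01, 0, 0], "gripper": -1}
    - {"delta_rot": [0, 0, 0], "offset": [-0.01, 0, 0], "gripper": -1}

```text
time_s: 5.55
eef_pos: [0.5459, -0.3014, 0.0088]
tcp_rot: [-179.9, 0.0, 179.3]
wrist_force: [0.3, 0.1, -0.6]
grip_width: 0.0558
```

```bash
python3 -c "
from h import *
st(); to((.6,-.3013-.001,.009),(180,0,179.35))"
```

```text
t 5.55 p [ 0.5459 -0.3014  0.0088] rpy [-1.7988e+02  1.0000e-02  1.7926e+02] F [ 0.3  0.1 -0.6] w 0.0558 q [ -29.9   40.9   98.8   -0.2   40.3 -119.1]
offset [-0.0541 -0.0002 -0.0002] rotvec [-0.0021  0.0002 -0.0016] rows 1.2972448591351597
```

Pull is straight. Continue to about 100 mm.

Emit:
jog_arm:
  targets:
    - {"delta_rot": [0, 0, 0], "offset": [-0.012, 0, 0], "gripper": -1}
    - {"delta_rot": [0, 0, 0], "offset": [-0.014, 0, 0], "gripper": -1}
    - {"delta_rot": [0, 0, 0], "offset": [-0.014, 0, 0], "gripper": -1}
    - {"delta_rot": [0, 0, 0], "offset": [-0.014, 0, 0], "gripper": -1}
    - {"delta_rot": [0, 0, 0], "offset": [-0.005, 0, 0], "gripper": -1}
    - {"delta_rot": [0, 0, 0], "offset": [0, 0, 0], "gripper": -1}
    - {"delta_rot": [0, 0, 0], "offset": [0, 0, 0], "gripper": -1}

```text
time_s: 6.13
eef_pos: [0.6164, -0.3014, 0.0085]
tcp_rot: [-179.8, 0.2, 179.5]
wrist_force: [-0.5, 0.3, -1.3]
grip_width: 0.0561
```

```bash
python3 cap.py wrist b4
```

```text
t 6.18 p [ 0.6161 -0.3013  0.0085] rpy [-179.79    0.24  179.45] F [ 0.6 -0.7 -1.9] w 0.0559 q [-2.700e+01  4.440e+01  9.030e+01 -1.000e-01  4.500e+01 -1.164e+02]
```

View pics/b4.png

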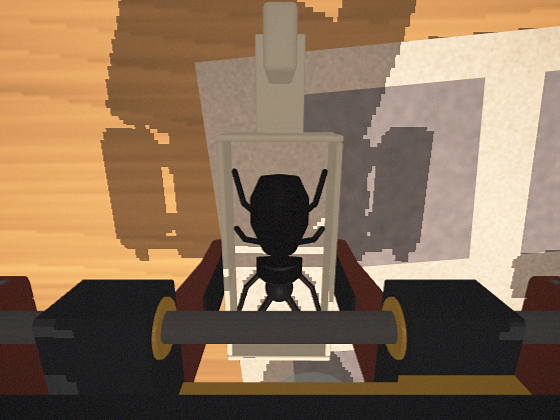

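Emit:
jog_arm:
  targets:
    - {"delta_rot": [0, 0, 0], "offset": [0, 0, -0.01], "gripper": -1}
    - {"delta_rot": [0, 0, 0], "offset": [0, 0, -0.02], "gripper": -1}
    - {"delta_rot": [0, 0, 0], "offset": [0, 0, -0.025], "gripper": -1}
    - {"delta_rot": [0, 0, 0], "offset": [0, 0, -0.025], "gripper": -1}
    - {"delta_rot": [0, 0, 0], "offset": [0.005, 0.005, -0.025], "gripper": -1}
    - {"delta_rot": [0, 0, 0], "offset": [0.01, 0.015, -0.02], "gripper": -1}
    - {"delta_rot": [0, 0, 0], "offset": [0.01, -0.015, -0.01], "gripper": -1}
    - {"delta_rot": [0, 0, 0], "offset": [0.015, -0.025, -0.01], "gripper": -1}
    - {"delta_rot": [0, 0, 0], "offset": [0.015, -0.025, -0.01], "gripper": -1}
    - {"delta_rot": [0, 0, 0], "offset": [0.015, -0.025, 0], "gripper": -1}
    - {"delta_rot": [0, 0, 0], "offset": [0, 0, 0], "gripper": -1}
    - {"delta_rot": [0, 0, 0], "offset": [0, 0, 0], "gripper": -1}

```text
time_s: 7.18
eef_pos: [0.5331, -0.371, 0.1782]
tcp_rot: [-179.8, -0.0, 179.3]
wrist_force: [0.2, 0.5, -1.0]
grip_width: 0.0557
```

```bash
python3 cap.py wrist b5;python3 cap.py top b5t
```

```text
t 7.23 p [ 0.5331 -0.371   0.178 ] rpy [-1.7983e+02 -6.0000e-02  1.7934e+02] F [ 0.3 -0.4 -0.5] w 0.056 q [ -35.8   29.1   92.    -0.2   58.9 -125. ]
t 7.28 p [ 0.5336 -0.3702  0.1775] rpy [-1.7986e+02 -8.0000e-02  1.7940e+02] F [-0.6  0.1 -1.1] w 0.0559 q [ -35.7   29.1   92.    -0.2   58.9 -125. ]
```

View pics/b5.png

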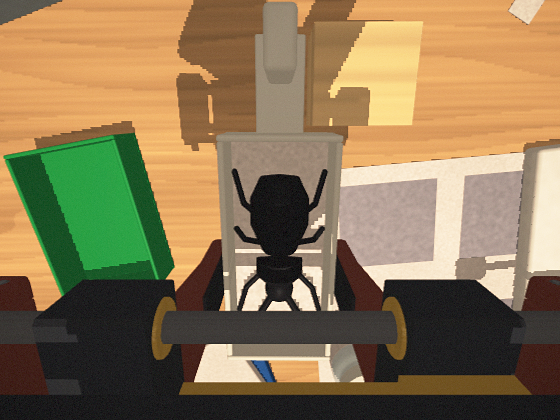

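Emit:
jog_arm:
  targets:
    - {"delta_rot": [0, 0, 0], "offset": [0.003, 0.015, -0.005], "gripper": -1}
    - {"delta_rot": [0, 0, 0], "offset": [0.003, 0.025, -0.005], "gripper": -1}
    - {"delta_rot": [0, 0, 0], "offset": [0.003, 0.03, -0.005], "gripper": -1}
    - {"delta_rot": [0, 0, 0], "offset": [0.003, 0.03, -0.005], "gripper": -1}
    - {"delta_rot": [0, 0, 0], "offset": [0.003, 0.03, 0], "gripper": -1}
    - {"delta_rot": [0, 0, 0], "offset": [0, 0.03, 0], "gripper": -1}
    - {"delta_rot": [0, 0, 0], "offset": [0, 0.03, 0], "gripper": -1}
    - {"delta_rot": [0, 0, 0], "offset": [0, 0.02, 0], "gripper": -1}
    - {"delta_rot": [0, 0, 0], "offset": [0, 0.01, 0], "gripper": -1}
    - {"delta_rot": [0, 0, 0], "offset": [0, 0, 0], "gripper": -1}
    - {"delta_rot": [0, 0, 0], "offset": [0, 0, 0], "gripper": -1}

```text
time_s: 8.2
eef_pos: [0.516, -0.1249, 0.1968]
tcp_rot: [179.8, -0.5, -180.0]
wrist_force: [0.1, -0.8, -0.6]
grip_width: 0.0556
```

```bash
python3 cap.py wrist b6
```

```text
t 8.25 p [ 0.5161 -0.1253  0.1967] rpy [179.82  -0.46 179.97] F [-0.2  0.  -1.3] w 0.056 q [-1.500e+01  1.860e+01  1.062e+02  1.000e-01  5.580e+01 -1.050e+02]
```

View pics/b6.png

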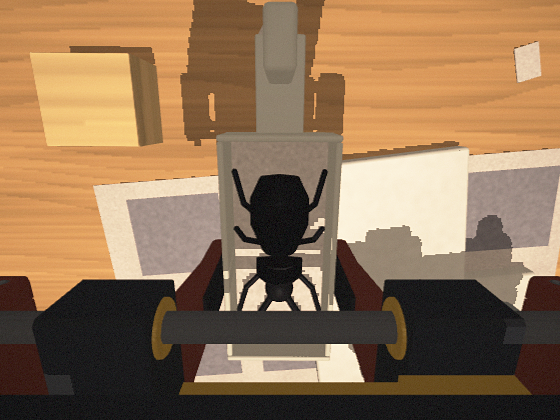

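Run:
```python
import cv2
a=cv2.imread('pics/b6.png'); cv2.imwrite('pics/b6z.png',cv2.resize(a[130:285,335:535],None,fx=4,fy=3.8,interpolation=cv2.INTER_CUBIC))
```

```text
(no output)
```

View pics/b6z.png

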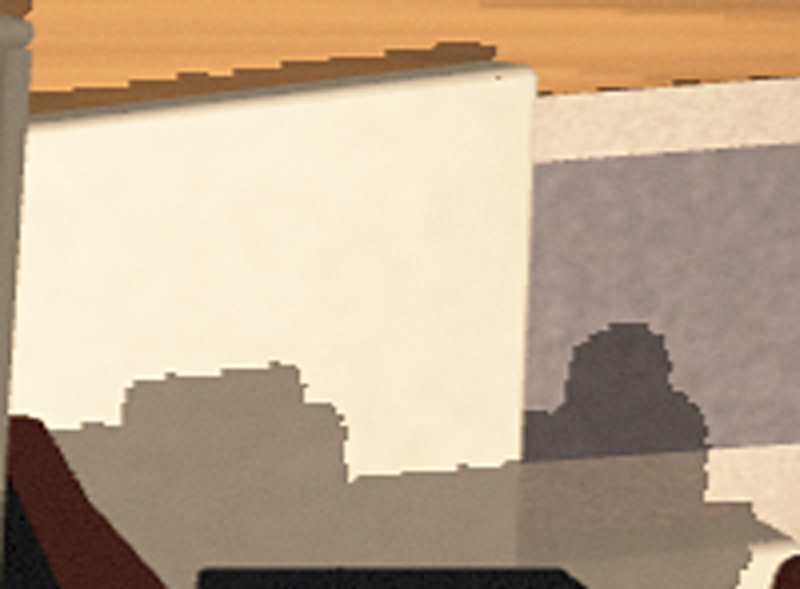

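Run:
```python
from h import *
import pickle
i=pickle.load(open('pics/b6.pkl','rb'))
f=lambda x,y,z=.022:ray('wrist',(x/4+335-.4,y/3.8+130-.4),z,i)
A=f(30,124);B=f(500,65);C=f(534,90);D=f(521,460)
for q in(A,B,C,D):print(q.round(4))
d=B-A;print('yaw',np.degrees(np.arctan2(-d[0],d[1])));e=D-C;print(np.degrees(np.arctan2(e[1],e[0])))
for yaw in(5.5,6.2,7):
    c,s=np.cos(np.radians(yaw)),np.sin(np.radians(yaw)); X=np.array([c,s]);Y=np.array([-s,c])
    # front: X.p = a-.21 ; left: Y.p=b+.095
    a=np.mean([X@A[:2],X@B[:2]])+.21; b=np.mean([Y@C[:2],Y@D[:2]])-.095
    print(yaw,'mid',(a*X+b*Y).round(4),'load',((a-.105)*X+b*Y).round(4))
```

```text
[ 0.4844 -0.0563  0.022 ]
[0.4679 0.069  0.022 ]
[0.4749 0.0793 0.022 ]
[0.5882 0.0939 0.022 ]
yaw 7.505814627777044
7.345111650339849
5.5 mid [0.6871 0.0061] load [ 0.5826 -0.0039]
6.2 mid [0.6872 0.008 ] load [ 0.5828 -0.0034]
7 mid [0.6872 0.01  ] load [ 0.583  -0.0028]
```

```bash
python3 -c "
from h import *
st(); to((.5806,-.0033,.10),(180,0,187))"
```

```text
t 8.25 p [ 0.5161 -0.1253  0.1967] rpy [179.82  -0.46 179.97] F [-0.2  0.  -1.3] w 0.056 q [-1.500e+01  1.860e+01  1.062e+02  1.000e-01  5.580e+01 -1.050e+02]
offset [-0.0653  0.1217  0.0966] rotvec [ 0.0037 -0.0079 -0.1227] rows 4.0420109949407514
```

Emit:
jog_arm:
  targets:
    - {"delta_rot": [0.001, -0.002, -0.03], "offset": [0, 0.02, 0], "gripper": -1}
    - {"delta_rot": [0.001, -0.002, -0.03], "offset": [-0.005, 0.025, 0], "gripper": -1}
    - {"delta_rot": [0, -0.002, -0.03], "offset": [-0.01, 0.025, 0.005], "gripper": -1}
    - {"delta_rot": [0, 0, -0.03], "offset": [-0.01, 0.025, 0.015], "gripper": -1}
    - {"delta_rot": [0, 0, 0], "offset": [-0.015, 0.01, 0.02], "gripper": -1}
    - {"delta_rot": [0, 0, 0], "offset": [-0.01, 0, 0.02], "gripper": -1}
    - {"delta_rot": [0, 0, 0], "offset": [0, 0, 0.02], "gripper": -1}
    - {"delta_rot": [0, 0, 0], "offset": [0, 0, 0.01], "gripper": -1}
    - {"delta_rot": [0, 0, 0], "offset": [0, 0, 0], "gripper": -1}
    - {"delta_rot": [0, 0, 0], "offset": [0, 0, 0], "gripper": -1}

```text
time_s: 9.08
eef_pos: [0.5671, -0.0227, 0.1042]
tcp_rot: [-179.9, 0.2, -173.6]
wrist_force: [0.8, 0.4, -0.1]
grip_width: 0.0559
```

```bash
python3 cap.py wrist b7; python3 cap.py top b7t;python3 -c "
from h import *
to((.5806,-.0033,.034),(180,0,187))
a=cv2.imread('pics/b7t.png');cv2.imwrite('pics/b7tz.png',cv2.resize(a[110:270,200:370],None,fx=4.5,fy=3.6,interpolation=cv2.INTER_CUBIC))"
```

```text
t 9.13 p [ 0.5671 -0.0228  0.1044] rpy [-179.87    0.24 -173.56] F [ 0.1 -0.7 -1.5] w 0.0556 q [-3.500e+00  2.870e+01  1.052e+02 -1.000e-01  4.580e+01 -9.980e+01]
t 9.18 p [ 0.5674 -0.0226  0.105 ] rpy [-179.87    0.31 -173.55] F [ 0.4 -0.3 -1.6] w 0.0559 q [-3.400e+00  2.870e+01  1.052e+02 -1.000e-01  4.580e+01 -9.980e+01]
offset [-0.0149  0.0179  0.0711] rotvec [-0.0024  0.0054 -0.0096] rows 1.7936676693723348
```

View pics/b7.png

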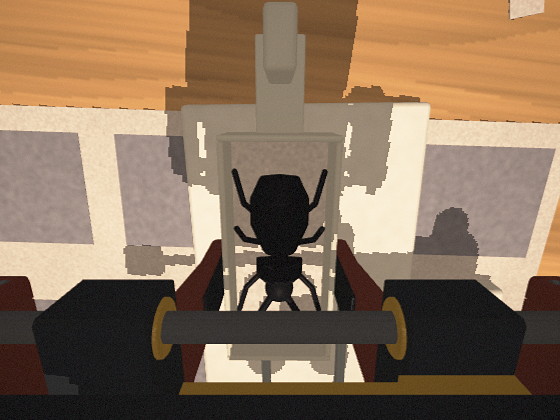

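View pics/b7tz.png

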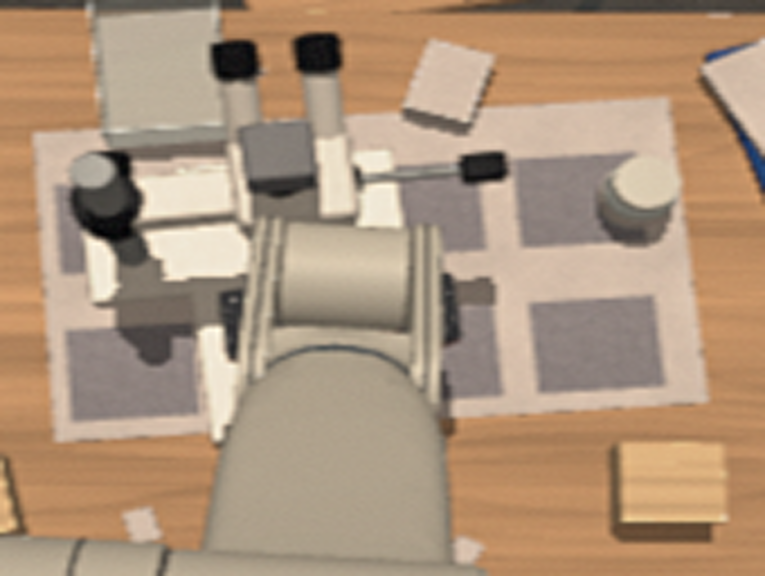

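Run:
```python
from h import *
import pickle
a=cv2.imread('pics/b7.png'); cv2.imwrite('pics/b7z.png',cv2.resize(a[90:265,170:440],None,fx=2.9,fy=3.4,interpolation=cv2.INTER_CUBIC))
b=cv2.imread('pics/b7.png')[350:400,190:370]; cv2.imwrite('pics/b7y.png',cv2.resize(b,None,fx=4,fy=4,interpolation=cv2.INTER_CUBIC))
```

```text
(no output)
```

View pics/b7z.png

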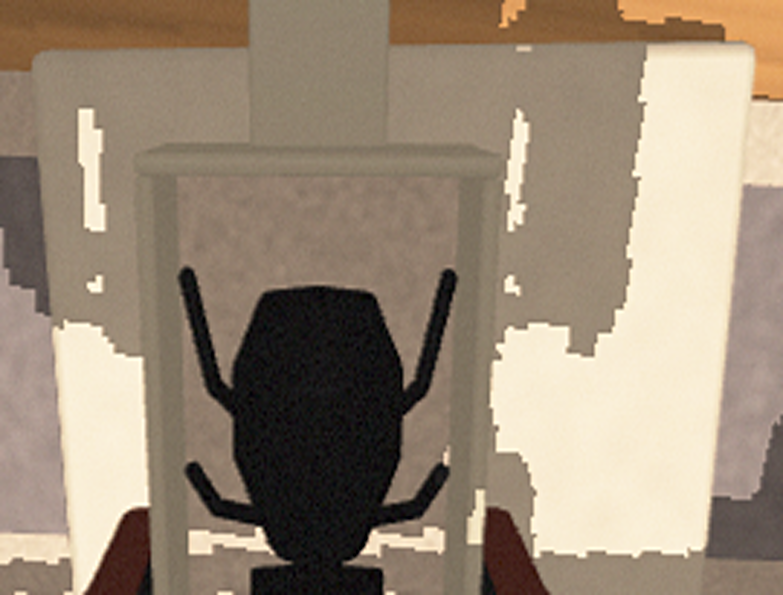

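View pics/b7y.png

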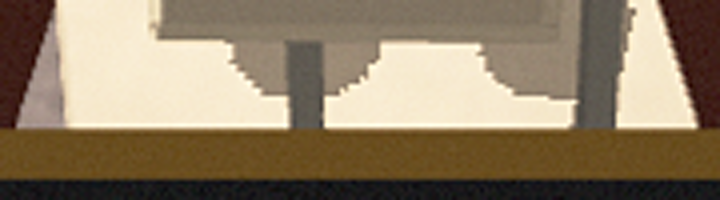

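Run:
```python
from h import *
import pickle
i=pickle.load(open('pics/b7.pkl','rb'))
f=lambda x,y,z=.022:ray('wrist',(x/2.9+170-.4,y/3.4+90-.4),z,i)
A=f(60,52);B=f(720,43);C=f(754,80);D=f(708,550);E=f(33,80);F=f(72,540)
for q in(A,B,C,D,E,F):print(q.round(4))
ang=lambda d:np.degrees(np.arctan2(d[1],d[0]))
print('yaw',ang(B-A)-90,ang(D-C),ang(F-E))
g=lambda x,y,z=.032:ray('wrist',(x/4+190-.4,y/4+350-.4),z,i)
r1=[g(322,60),g(322,120)];r2=[g(578,60),g(578,120)];
print(r1,r2)
yaw=np.radians(7.0)
X=np.array([np.cos(yaw),np.sin(yaw)]);Y=np.array([-X[1],X[0]])
print('front',X@A[:2],X@B[:2],'left',Y@C[:2],Y@D[:2],'right',Y@E[:2],Y@F[:2])
print('rails',[Y@q[:2] for q in r1+r2],[X@q[:2] for q in r1+r2])
a=(X@A[:2]+X@B[:2])/2+.21; b=np.mean([Y@q[:2] for q in(C,D,E,F)]); print('mid',a*X+b*Y, 'b',b)
```

```text
[ 0.4901 -0.099   0.022 ]
[0.4693 0.0698 0.022 ]
[0.4759 0.0804 0.022 ]
[0.5878 0.0947 0.022 ]
[ 0.4968 -0.1058  0.022 ]
[ 0.6062 -0.0917  0.022 ]
yaw 7.032738999048263 7.284549491303012 7.33800932787533
[array([ 0.70975453, -0.0156478 ,  0.032     ]), array([ 0.72679396, -0.0138683 ,  0.032     ])] [array([0.70305088, 0.04292542, 0.032     ]), array([0.71996851, 0.04568044, 0.032     ])]
front 0.4743563191912271 0.47425917031354825 left 0.02176635225215885 0.0223268886003856 right -0.16550987058761957 -0.16485889423149339
rails [np.float64(-0.1020284800220117), np.float64(-0.10233883424596514), np.float64(-0.04307488657526867), np.float64(-0.04240214889981286)] [np.float64(0.7025571362883639), np.float64(0.7196864248686609), np.float64(0.7030417388259449), np.float64(0.7201690206010974)]
mid [0.68792907 0.01236072] b -0.07156888099164213
```

```bash
python3 -c "
from h import *
st();to((.5798,-.0016,.036),(180,0,187.1))"
```

```text
t 9.18 p [ 0.5674 -0.0226  0.105 ] rpy [-179.87    0.31 -173.55] F [ 0.4 -0.3 -1.6] w 0.0559 q [-3.400e+00  2.870e+01  1.052e+02 -1.000e-01  4.580e+01 -9.980e+01]
offset [-0.0143  0.0197  0.0691] rotvec [-0.0024  0.0054 -0.0114] rows 1.756071706029802
```

Emit:
jog_arm:
  targets:
    - {"delta_rot": [-0.002, 0.005, -0.011], "offset": [-0.007, 0.01, 0.005], "gripper": -1}
    - {"delta_rot": [0, 0, 0], "offset": [-0.007, 0.01, 0.01], "gripper": -1}
    - {"delta_rot": [0, 0, 0], "offset": [0, 0, 0.015], "gripper": -1}
    - {"delta_rot": [0, 0, 0], "offset": [0, 0, 0.015], "gripper": -1}
    - {"delta_rot": [0, 0, 0], "offset": [0, 0, 0.012], "gripper": -1}
    - {"delta_rot": [0, 0, 0], "offset": [0, 0, 0.006], "gripper": -1}
    - {"delta_rot": [0, 0, 0], "offset": [0, 0, 0], "gripper": -1}
    - {"delta_rot": [0, 0, 0], "offset": [0, 0, 0], "gripper": -1}

```text
time_s: 9.85
eef_pos: [0.5865, 0.0036, 0.0426]
tcp_rot: [-179.9, 0.7, -172.9]
wrist_force: [-0.3, 0.8, -1.0]
grip_width: 0.056
```

```bash
python3 -c "
from h import *
st();to((.5798,-.0016,.029),(180,0,187.1))"
```

```text
t 9.85 p [0.5865 0.0036 0.0426] rpy [-179.93    0.66 -172.87] F [-0.3  0.8 -1. ] w 0.056 q [ -0.8  35.4 104.    0.   39.9 -98. ]
offset [ 0.0074 -0.0043  0.0135] rotvec [-0.0012  0.0115  0.0005] rows 0.3841531944543108
```

Emit:
jog_arm:
  targets:
    - {"delta_rot": [0, 0.011, 0], "offset": [0.006, -0.004, 0.004], "gripper": -1}
    - {"delta_rot": [0, 0, 0], "offset": [0, 0, 0.003], "gripper": -1}
    - {"delta_rot": [0, 0, 0], "offset": [0, 0, 0.002], "gripper": -1}
    - {"delta_rot": [0, 0, 0], "offset": [0, 0, 0], "gripper": -1}

```text
time_s: 10.18
eef_pos: [0.5815, -0.0016, 0.0342]
tcp_rot: [-179.9, 0.1, -172.9]
wrist_force: [0.5, -0.4, -1.6]
grip_width: 0.056
```

```bash
python3 -c "
from h import *
st();to((.5798,-.0016,.029),(180,0,187.1))"
```

```text
t 10.18 p [ 0.5815 -0.0016  0.0342] rpy [-1.7991e+02  9.0000e-02 -1.7288e+02] F [ 0.5 -0.4 -1.6] w 0.056 q [-1.300e+00  3.610e+01  1.043e+02 -1.000e-01  3.940e+01 -9.830e+01]
offset [0.0017 0.0002 0.0052] rotvec [-0.0016  0.0016  0.0004] rows 0.1324871348741459
```

Level and aligned; lower onto the plate in small steps.

Emit:
jog_arm:
  targets:
    - {"delta_rot": [0, 0.002, 0], "offset": [0, 0, 0.003], "gripper": -1}
    - {"delta_rot": [0, 0, 0], "offset": [0, 0, 0.002], "gripper": -1}
    - {"delta_rot": [0, 0, 0], "offset": [0, 0, 0.001], "gripper": -1}
    - {"delta_rot": [0, 0, 0], "offset": [0, 0, 0.001], "gripper": -1}

```text
time_s: 10.52
eef_pos: [0.5821, -0.0019, 0.0291]
tcp_rot: [-179.9, 0.0, -172.9]
wrist_force: [-6.6, 0.4, 18.3]
grip_width: 0.0562
```

```bash
python3 cap.py wrist c1
```

```text
t 10.57 p [ 0.5821 -0.0019  0.0291] rpy [-1.7990e+02  4.0000e-02 -1.7293e+02] F [-3.9 -0.6  9.8] w 0.0558 q [-1.300e+00  3.670e+01  1.043e+02 -1.000e-01  3.900e+01 -9.830e+01]
```

View pics/c1.png

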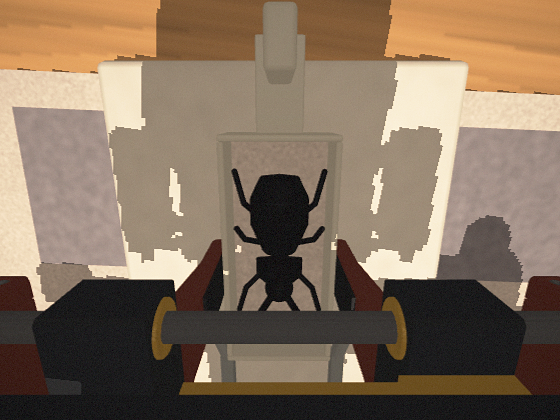

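Emit:
jog_arm:
  targets:
    - {"delta_rot": [0, 0, 0], "offset": [0, 0, 0], "gripper": -0.2}
    - {"delta_rot": [0, 0, 0], "offset": [0, 0, 0], "gripper": 0.4}
    - {"delta_rot": [0, 0, 0], "offset": [0, 0, 0], "gripper": 0.8}
    - {"delta_rot": [0, 0, 0], "offset": [0, 0, 0], "gripper": 0.9}
    - {"delta_rot": [0, 0, 0], "offset": [0, 0, 0], "gripper": 0.9}
    - {"delta_rot": [0, 0, 0], "offset": [0, 0, -0.01], "gripper": 0.9}
    - {"delta_rot": [0, 0, 0], "offset": [0, 0, -0.02], "gripper": 0.9}
    - {"delta_rot": [0, 0, 0], "offset": [0, 0, -0.03], "gripper": 0.9}
    - {"delta_rot": [0, 0, 0], "offset": [0, 0, -0.03], "gripper": 0.9}
    - {"delta_rot": [0, 0, 0], "offset": [0, 0, -0.02], "gripper": 0.9}
    - {"delta_rot": [0, 0, 0], "offset": [0.02, 0, -0.01], "gripper": 0.9}
    - {"delta_rot": [0, 0, 0], "offset": [0.025, 0, 0], "gripper": 0.9}

```text
time_s: 11.57
eef_pos: [0.5405, -0.0071, 0.1574]
tcp_rot: [-179.9, 0.2, -172.9]
wrist_force: [-0.5, 0.2, 0.5]
grip_width: 0.0834
```

Emit:
jog_arm:
  targets:
    - {"delta_rot": [0, 0, 0], "offset": [0.025, 0, 0], "gripper": 0.5}
    - {"delta_rot": [0, 0, 0], "offset": [0.02, 0, 0], "gripper": 0}
    - {"delta_rot": [0, 0, 0], "offset": [0, 0, 0], "gripper": 0}
    - {"delta_rot": [0, 0, 0], "offset": [0, 0, 0], "gripper": 0}

```text
time_s: 11.9
eef_pos: [0.4916, -0.013, 0.1615]
tcp_rot: [-179.8, 0.4, -172.9]
wrist_force: [0.4, 0.2, -0.1]
grip_width: 0.0603
```

```bash
python3 cap.py wrist c2
```

```text
t 11.95 p [ 0.4917 -0.013   0.1613] rpy [-179.84    0.4  -172.91] F [ 0.3 -1.  -0.3] w 0.0564 q [-2.80e+00  1.81e+01  1.13e+02 -1.00e-01  4.85e+01 -9.99e+01]
```

View pics/c2.png

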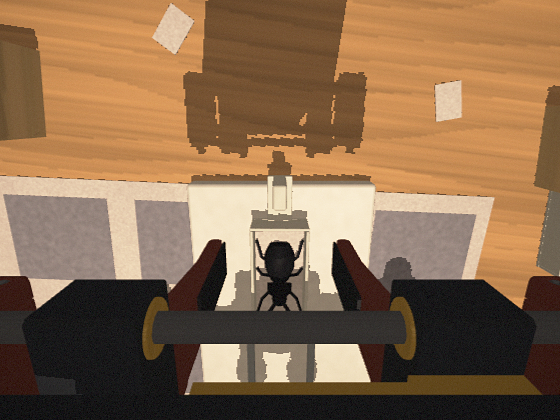

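Run:
```python
import cv2
a=cv2.imread('pics/c2.png'); cv2.imwrite('pics/c2z.png',cv2.resize(a[165:390,180:385],None,fx=3.5,fy=2.6,interpolation=cv2.INTER_CUBIC))
```

```text
(no output)
```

View pics/c2z.png

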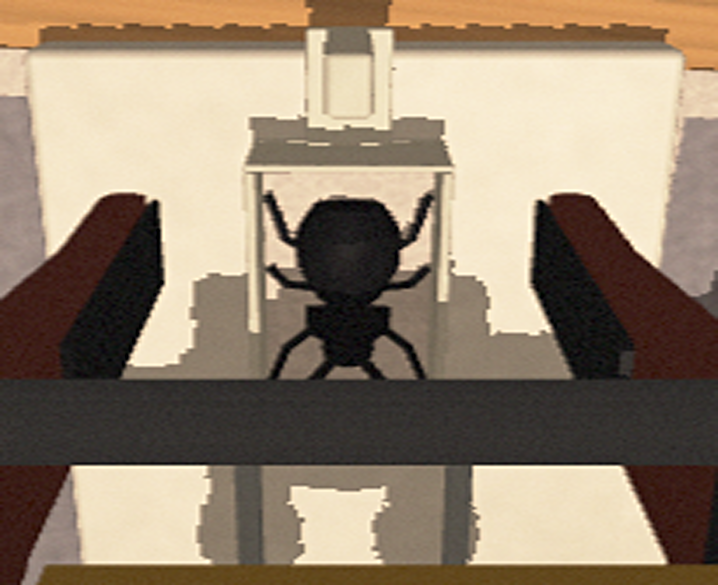

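Run:
```python
from h import *
import pickle
i=pickle.load(open('pics/c2.pkl','rb'))
f=lambda x,y,z:ray('wrist',(x/3.5+180-.4,y/2.6+165-.4),z,i)
X=np.array([.99233,.12360]);Y=np.array([-X[1],X[0]])
def show(n,x,y,z):
    q=f(x,y,z)[:2]; print(n,q.round(4),'sx',round(X@q-.6845,4),'sy',round(Y@q+.0733,4))
show('tray L rear',454,168,.052);show('tray R rear',245,168,.052)
show('trayL',446,300,.052);show('trayR',251,330,.052)
show('plate FR',35,50,.022);show('FL',678,55,.022);show('FRb',45,230,.022);show('FLb',665,250,.022)
show('railR in',262,520,.032);show('railL in',443,520,.032);show('railR in',264,475,.032);show('railL in',443,475,.032)
show('fin top L',375,55,.072);show('fin top R',328,55,.072);show('fin rear',350,30,.072);show('finfront',350,52,.072)
```

```text
tray L rear [0.5121 0.0171] sx -0.1742 sy 0.0269
tray R rear [ 0.519  -0.0381] sx -0.1742 sy -0.0287
trayL [0.5646 0.0228] sx -0.1214 sy 0.0261
trayR [ 0.5841 -0.0301] sx -0.1086 sy -0.0288
plate FR [ 0.4901 -0.1034] sx -0.211 sy -0.0899
FL [0.4696 0.0775] sx -0.209 sy 0.0921
FRb [ 0.5645 -0.0973] sx -0.1363 sy -0.093
FLb [0.5501 0.0905] sx -0.1275 sy 0.0951
railR in [ 0.6906 -0.0177] sx -0.0013 sy -0.0297
railL in [0.6832 0.0412] sx -0.0015 sy 0.0298
railR in [ 0.6668 -0.0195] sx -0.0252 sy -0.0285
railL in [0.6596 0.0377] sx -0.0253 sy 0.0292
fin top L [ 0.4696 -0.0101] sx -0.2198 sy 0.0052
fin top R [ 0.471  -0.0212] sx -0.2198 sy -0.0059
fin rear [ 0.4623 -0.017 ] sx -0.2278 sy -0.0007
finfront [ 0.4694 -0.0161] sx -0.2207 sy -0.0007
```

```bash
python3 cap.py side c3
python3 - <<'E'
from h import *
a=cv2.imread('pics/c3.png'); cv2.imwrite('pics/c3z.png',cv2.resize(a[90:290,140:400],None,fx=3,fy=3,interpolation=cv2.INTER_CUBIC))
for z in(.35,.4,.45,.5): print(z, ray('top',(200+345/4.5,110+222/3.6),z).round(3))
p,_=tool()
for h in (0,.1,.2,.3,.4): 
  u=proj('side',p+[0,0,h])[0]; print(h,(u-[140,90])*3)
E
```

```text
t 12.0 p [ 0.4923 -0.0129  0.1611] rpy [-179.84    0.42 -172.9 ] F [ 0.2 -0.2 -0.4] w 0.0525 q [-2.800e+00  1.810e+01  1.129e+02 -1.000e-01  4.850e+01 -9.990e+01]
0.35 [ 0.627 -0.027  0.35 ]
0.4 [ 0.615 -0.026  0.4  ]
0.45 [ 0.603 -0.025  0.45 ]
0.5 [ 0.591 -0.024  0.5  ]
0 [436.6788485  377.19125354]
0.1 [437.09229567 322.50557594]
0.2 [437.54956532 262.02360405]
0.3 [438.05801465 194.77221672]
0.4 [438.62674541 119.54754754]
```

View pics/c3z.png

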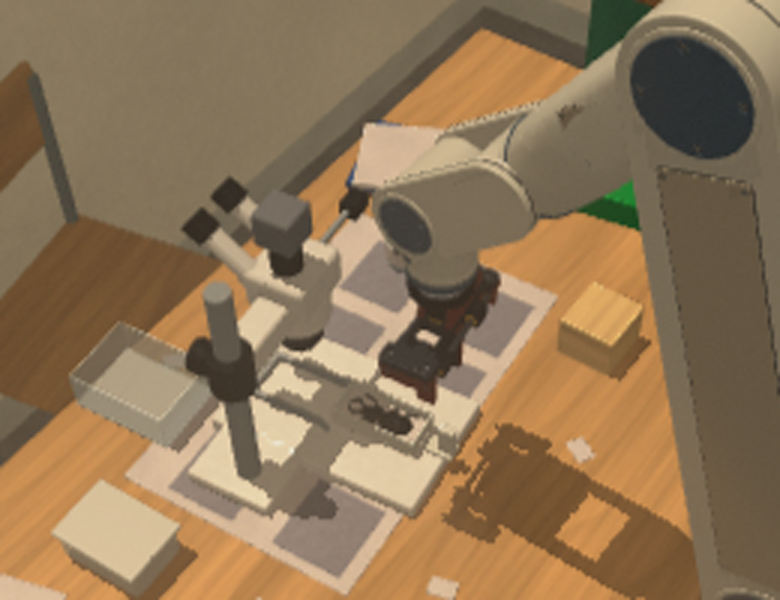

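```bash
cat >> h.py <<'E'
def toR(X,Rt):
    p,R=tool(); d=R.inv().apply(np.array(X)-p); w=(R.inv()*Rt).as_rotvec()
    print('offset',d.round(4),'rotvec',w.round(4))
RF=Ro.from_euler('xyz',(180,0,187.1),degrees=True)*Ro.from_rotvec([0,-.21,0])
SX=np.array([.99233,.12360,0]);SY=np.array([-.12360,.99233,0]);MID=np.array([.6883,.0119,.022])
E
python3 -c "
from h import *
st();toR((.464,-.0165,.13),RF); print(RF.apply([0,0,1]),ray('top',(262,162),.33))"
```

```text
t 12.0 p [ 0.4923 -0.0129  0.1611] rpy [-179.84    0.42 -172.9 ] F [ 0.2 -0.2 -0.4] w 0.0525 q [-2.800e+00  1.810e+01  1.129e+02 -1.000e-01  4.850e+01 -9.990e+01]
offset [0.0288 0.     0.0309] rotvec [-0.0028 -0.2027  0.0003]
[ 0.20686142  0.02576595 -0.97803091] [0.66244574 0.01884605 0.33      ]
```

Emit:
jog_arm:
  targets:
    - {"delta_rot": [-0.003, -0.05, 0], "offset": [0.01, 0, 0], "gripper": 0}
    - {"delta_rot": [0, -0.05, 0], "offset": [0.01, 0, 0.005], "gripper": 0}
    - {"delta_rot": [0, -0.05, 0], "offset": [0.005, 0, 0.01], "gripper": 0}
    - {"delta_rot": [0, -0.05, 0], "offset": [0.002, 0, 0.01], "gripper": 0}
    - {"delta_rot": [0, 0, 0], "offset": [0, 0, 0], "gripper": 0}
    - {"delta_rot": [0, 0, 0], "offset": [0, 0, 0], "gripper": 0}

```text
time_s: 12.5
eef_pos: [0.4773, -0.0159, 0.1357]
tcp_rot: [-179.9, 12.7, -172.8]
wrist_force: [0.8, -0.4, 0.5]
grip_width: 0.044
```

```bash
python3 cap.py wrist c4; python3 -c "
from h import *
toR((.4804,-.0144,.0377),RF)"
```

```text
t 12.55 p [ 0.4774 -0.0158  0.1357] rpy [-179.91   12.71 -172.82] F [-0.1  0.2 -0.6] w 0.0438 q [  -5.    15.6  123.5    5.4   28.6 -106.6]
offset [0.0185 0.0012 0.0963] rotvec [-0.0012  0.0119  0.0013]
```

View pics/c4.png

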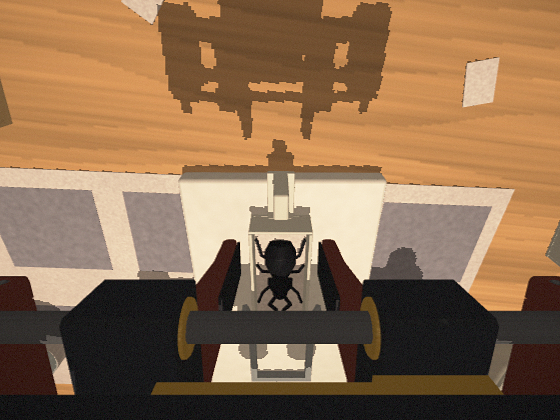

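Emit:
jog_arm:
  targets:
    - {"delta_rot": [0, 0.006, 0], "offset": [0.009, 0, 0.01], "gripper": 0}
    - {"delta_rot": [0, 0.004, 0], "offset": [0.007, 0.001, 0.015], "gripper": 0}
    - {"delta_rot": [0, 0, 0], "offset": [0, 0, 0.015], "gripper": 0}
    - {"delta_rot": [0, 0, 0], "offset": [0, 0, 0.012], "gripper": 0}
    - {"delta_rot": [0, 0, 0], "offset": [0, 0, 0], "gripper": 0}
    - {"delta_rot": [0, 0, 0], "offset": [0, 0, 0], "gripper": 0}

```text
time_s: 13.05
eef_pos: [0.4838, -0.0153, 0.0836]
tcp_rot: [-179.8, 12.4, -172.7]
wrist_force: [0.8, -1.1, 0.8]
grip_width: 0.0442
```

```bash
python3 cap.py wrist c5; python3 -c "
from h import *
toR((.4804,-.0144,.0377),RF)"
```

```text
t 13.1 p [ 0.484  -0.0153  0.0838] rpy [-179.81   12.44 -172.69] F [ 0.9 -0.5  0.2] w 0.0436 q [  -4.8   22.4  124.     6.6   21.5 -107.9]
offset [0.0133 0.0015 0.0443] rotvec [-0.0025  0.0071  0.0036]
```

View pics/c5.png

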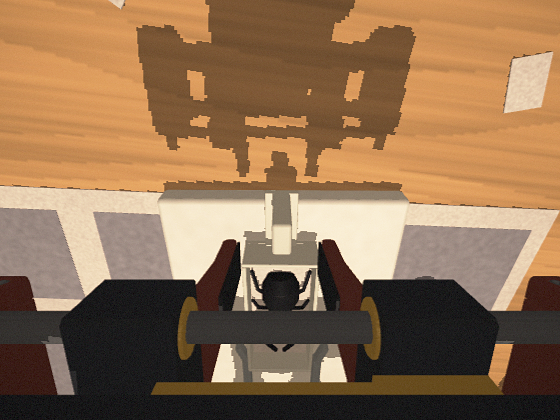

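Emit:
jog_arm:
  targets:
    - {"delta_rot": [-0.002, 0.005, 0.003], "offset": [0.009, 0.001, 0.008], "gripper": 0}
    - {"delta_rot": [0, 0, 0], "offset": [0.003, 0.001, 0.01], "gripper": 0}
    - {"delta_rot": [0, 0, 0], "offset": [0, 0, 0.01], "gripper": 0}
    - {"delta_rot": [0, 0, 0], "offset": [0, 0, 0.007], "gripper": 0}
    - {"delta_rot": [0, 0, 0], "offset": [0, 0, 0], "gripper": 0}
    - {"delta_rot": [0, 0, 0], "offset": [0, 0, 0], "gripper": 0}

```text
time_s: 13.6
eef_pos: [0.4814, -0.0139, 0.0471]
tcp_rot: [-179.9, 12.4, -172.9]
wrist_force: [0.4, -0.4, 0.6]
grip_width: 0.0442
```

```bash
python3 cap.py wrist c6; python3 -c "
from h import *
toR((.4804,-.0144,.0377),RF)"
```

```text
t 13.65 p [ 0.4814 -0.0139  0.0471] rpy [-179.94   12.36 -172.86] F [-0.1  0.3 -0.3] w 0.044 q [  -4.6   27.1  124.9    8.8   16.1 -110. ]
offset [ 0.0031 -0.0004  0.009 ] rotvec [-0.0009  0.0057  0.0006]
```

View pics/c6.png

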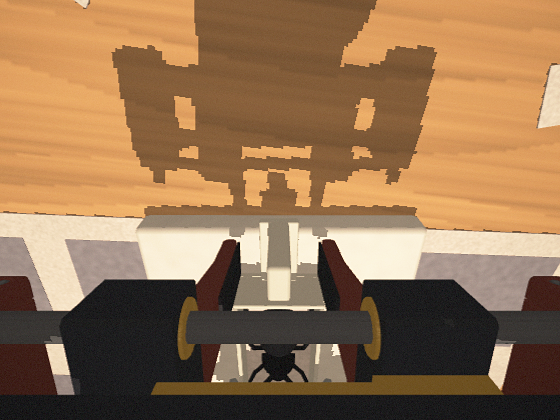

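Emit:
jog_arm:
  targets:
    - {"delta_rot": [0, 0.004, 0], "offset": [0.002, 0, 0.006], "gripper": 0}
    - {"delta_rot": [0, 0, 0], "offset": [0, 0, 0.004], "gripper": 0}
    - {"delta_rot": [0, 0, 0], "offset": [0, 0, 0], "gripper": -0.3}
    - {"delta_rot": [0, 0, 0], "offset": [0, 0, 0], "gripper": -0.6}
    - {"delta_rot": [0, 0, 0], "offset": [0, 0, 0], "gripper": -0.8}
    - {"delta_rot": [0, 0, 0], "offset": [0, 0, 0], "gripper": -1}
    - {"delta_rot": [0, 0, 0], "offset": [0, 0, 0], "gripper": -1}
    - {"delta_rot": [0, 0, 0], "offset": [0, 0, 0], "gripper": -1}
  squeeze: 15

```text
time_s: 14.32
eef_pos: [0.4824, -0.014, 0.037]
tcp_rot: [-179.9, 12.2, -172.9]
wrist_force: [0.1, -0.6, -1.3]
grip_width: 0.0121
```

```bash
python3 cap.py wrist c7; python3 -c "
from h import *
toR((.4804,-.0144,.0377),RF)"
```

```text
t 14.37 p [ 0.4823 -0.014   0.037 ] rpy [-179.92   12.21 -172.86] F [-0.5 -0.1 -0.4] w 0.012 q [  -4.6   28.5  124.8    9.3   15.  -110.5]
offset [ 0.0018 -0.0001 -0.0011] rotvec [-0.0012  0.003   0.0006]
```

View pics/c7.png

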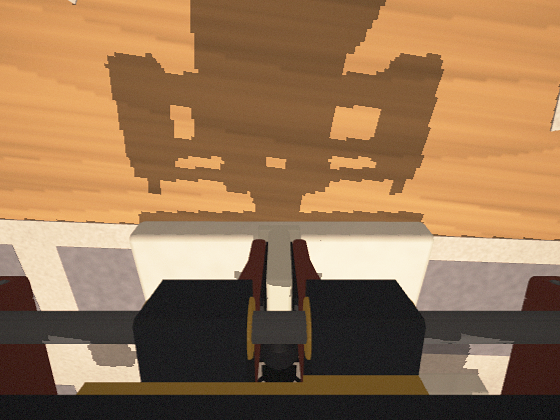

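Emit:
jog_arm:
  targets:
    - {"delta_rot": [0, 0, 0], "offset": [-0.0049, 0, 0.001], "gripper": -1}
    - {"delta_rot": [0, 0, 0], "offset": [-0.0078, 0, 0.0016], "gripper": -1}
    - {"delta_rot": [0, 0, 0], "offset": [-0.0078, 0, 0.0016], "gripper": -1}
    - {"delta_rot": [0, 0, 0], "offset": [-0.0078, 0, 0.0016], "gripper": -1}
    - {"delta_rot": [0, 0, 0], "offset": [-0.0049, 0, 0.001], "gripper": -1}
    - {"delta_rot": [0, 0, 0], "offset": [0, 0, 0], "gripper": -1}

```text
time_s: 14.87
eef_pos: [0.5192, -0.0093, 0.0377]
tcp_rot: [-179.9, 12.2, -172.9]
wrist_force: [0.8, 0.1, -1.3]
grip_width: 0.0117
```

```bash
cat >> h.py <<'E'
def sl(L):
    "tool-frame offset from here to a fin pose with the TCP at stage x=L on the line, z .037"
    T0=np.array([.4820,-.0142,.0372]); p,_=tool(); x0=(T0-MID)@SX
    print('stage xy of TCP',round((p-MID)@SX,4),round((p-MID)@SY,4)); toR(T0+SX*(L-x0),RF)
E
python3 -c "
from h import *
st(); sl(-.15)"
```

```text
t 14.87 p [ 0.5192 -0.0093  0.0377] rpy [-179.93   12.2  -172.87] F [ 0.8  0.1 -1.3] w 0.0117 q [  -3.7   30.   120.3    7.2   17.8 -107.4]
stage xy of TCP -0.1704 -0.0002
offset [-0.0198 -0.0002  0.0048] rotvec [-0.0012  0.0029  0.0006]
```

Emit:
jog_arm:
  targets:
    - {"delta_rot": [0, 0, 0], "offset": [-0.0049, 0, 0.0012], "gripper": -1}
    - {"delta_rot": [0, 0, 0], "offset": [-0.0078, 0, 0.0018], "gripper": -1}
    - {"delta_rot": [0, 0, 0], "offset": [-0.0078, 0, 0.0018], "gripper": -1}
    - {"delta_rot": [0, 0, 0], "offset": [-0.0078, 0, 0.0016], "gripper": -1}
    - {"delta_rot": [0, 0, 0], "offset": [-0.0078, 0, 0.0016], "gripper": -1}
    - {"delta_rot": [0, 0, 0], "offset": [-0.0049, 0, 0.001], "gripper": -1}
    - {"delta_rot": [0, 0, 0], "offset": [0, 0, 0], "gripper": -1}

```text
time_s: 15.45
eef_pos: [0.5642, -0.0034, 0.0374]
tcp_rot: [-180.0, 12.1, -172.9]
wrist_force: [0.8, -0.7, -0.6]
grip_width: 0.0117
```

```bash
python3 cap.py side d1;  python3 -c "
from h import *
sl(-.0895)
a=cv2.imread('pics/d1.png'); cv2.imwrite('pics/d1z.png',cv2.resize(a[130:290,180:340],None,fx=3.75,fy=3.75,interpolation=cv2.INTER_CUBIC))"
```

```text
t 15.5 p [ 0.5635 -0.0034  0.0372] rpy [-179.96   12.04 -172.86] F [-0.7 -0.4 -0.5] w 0.0118 q [  -2.7   32.2  114.8    5.5   21.2 -104.7]
stage xy of TCP -0.1257 0.0002
offset [-0.0354 -0.0007  0.0076] rotvec [-0.0006  0.0002  0.0007]
```

View pics/d1z.png

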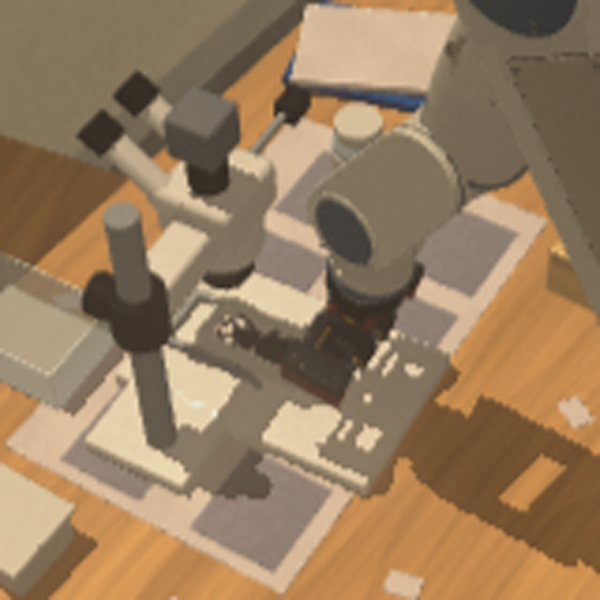

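Emit:
jog_arm:
  targets:
    - {"delta_rot": [0, 0, 0], "offset": [-0.0049, 0, 0.001], "gripper": -1}
    - {"delta_rot": [0, 0, 0], "offset": [-0.0078, 0, 0.0016], "gripper": -1}
    - {"delta_rot": [0, 0, 0], "offset": [-0.0078, 0, 0.0016], "gripper": -1}
    - {"delta_rot": [0, 0, 0], "offset": [-0.0059, 0, 0.0012], "gripper": -1}
    - {"delta_rot": [0, 0, 0], "offset": [0, 0, 0], "gripper": -1}
    - {"delta_rot": [0, 0, 0], "offset": [0, 0, 0], "gripper": -1}

```text
time_s: 16.0
eef_pos: [0.5909, 0.0002, 0.0371]
tcp_rot: [-180.0, 11.9, -172.9]
wrist_force: [-0.4, 1.1, -0.8]
grip_width: 0.012
```

```bash
python3 -c "
from h import *
st();sl(-.0895)"; python3 cap.py side d2
```

```text
t 16.0 p [5.909e-01 2.000e-04 3.710e-02] rpy [-179.99   11.89 -172.88] F [-0.4  1.1 -0.8] w 0.012 q [  -2.1   33.6  111.2    4.7   23.5 -103.4]
stage xy of TCP -0.0981 0.0004
offset [-0.0084 -0.0008  0.0017] rotvec [-0.0001 -0.0025  0.0003]
t 16.05 p [5.909e-01 2.000e-04 3.710e-02] rpy [-179.99   11.9  -172.88] F [ 0.4 -0.4 -1.6] w 0.0119 q [  -2.1   33.6  111.2    4.7   23.5 -103.4]
```

```bash
python3 -c "
from h import *
a=cv2.imread('pics/d2.png'); cv2.imwrite('pics/d2z.png',cv2.resize(a[150:270,200:320],None,fx=5,fy=5,interpolation=cv2.INTER_CUBIC))"
```

```text
(no output)
```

View pics/d2z.png

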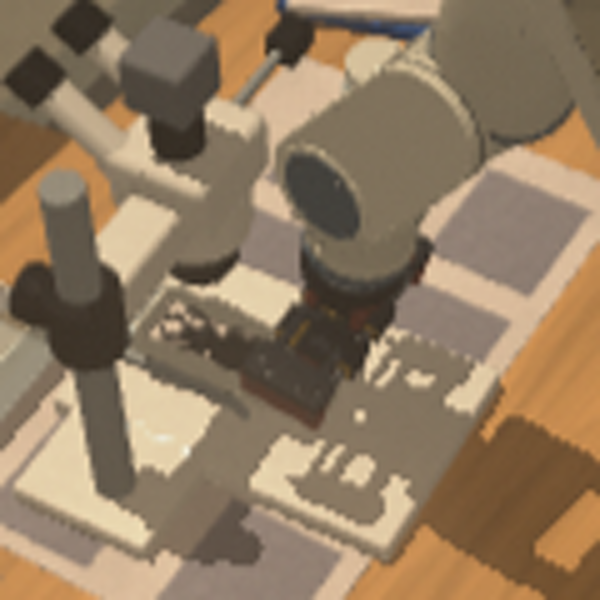

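Still clear of the head. Now creep the last millimetres.

Emit:
jog_arm:
  targets:
    - {"delta_rot": [0, 0, 0], "offset": [-0.003, 0, 0.0006], "gripper": -1}
    - {"delta_rot": [0, 0, 0], "offset": [-0.002, 0, 0.0004], "gripper": -1}
    - {"delta_rot": [0, 0, 0], "offset": [-0.001, 0, 0.0002], "gripper": -1}

```text
time_s: 16.3
eef_pos: [0.5963, 0.0009, 0.0369]
tcp_rot: [180.0, 11.8, -172.9]
wrist_force: [-0.3, 0.3, 0.1]
grip_width: 0.0119
```

Emit:
jog_arm:
  targets:
    - {"delta_rot": [0, 0, 0], "offset": [-0.002, 0, 0.0004], "gripper": -1}
    - {"delta_rot": [0, 0, 0], "offset": [-0.001, 0, 0.0002], "gripper": -1}

```text
time_s: 16.47
eef_pos: [0.5974, 0.0011, 0.0367]
tcp_rot: [180.0, 11.6, -172.9]
wrist_force: [-7.1, -3.1, 7.3]
grip_width: 0.0123
```

Emit:
jog_arm:
  targets:
    - {"delta_rot": [0, 0, 0], "offset": [-0.002, 0, 0.0004], "gripper": -1}
    - {"delta_rot": [0, 0, 0], "offset": [-0.001, 0, 0.0002], "gripper": -1}

```text
time_s: 16.63
eef_pos: [0.5975, 0.0011, 0.0366]
tcp_rot: [179.9, 11.3, -172.9]
wrist_force: [-3.1, 0.5, 2.7]
grip_width: 0.0122
```

Emit:
jog_arm:
  targets:
    - {"delta_rot": [0, 0, 0], "offset": [-0.003, 0, 0.0004], "gripper": -1}
    - {"delta_rot": [0, 0, 0], "offset": [-0.003, 0, 0.0004], "gripper": -1}
    - {"delta_rot": [0, 0, 0], "offset": [-0.003, 0, 0.0004], "gripper": -1}

```text
time_s: 16.88
eef_pos: [0.5983, 0.0013, 0.0361]
tcp_rot: [179.9, 10.3, -172.8]
wrist_force: [-11.4, -2.9, 10.8]
grip_width: 0.0121
```

```bash
python3 cap.py side d3;  python3 -c "
from h import *
a=cv2.imread('pics/d3.png'); cv2.imwrite('pics/d3z.png',cv2.resize(a[150:250,200:300],None,fx=6,fy=6,interpolation=cv2.INTER_CUBIC))"
```

```text
t 16.93 p [0.5984 0.0013 0.0361] rpy [ 179.86   10.32 -172.85] F [-10.1  -3.4  11.1] w 0.0121 q [  -1.9   34.4  109.2    4.    26.3 -102.5]
```

View pics/d3z.png

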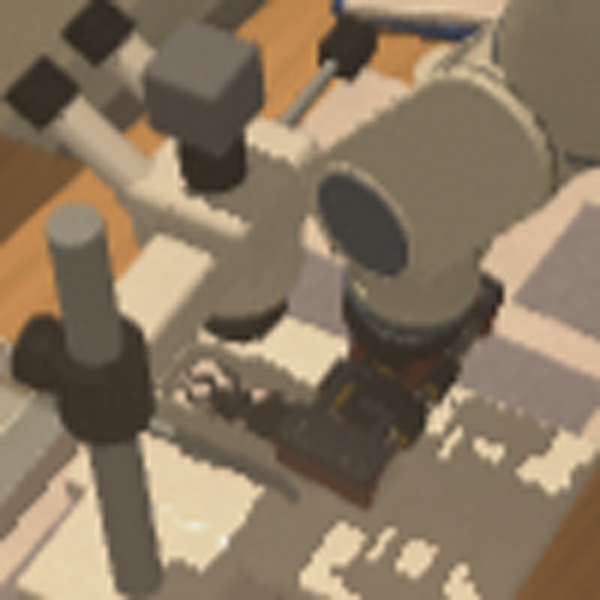

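Emit:
jog_arm:
  targets:
    - {"delta_rot": [0, 0, 0], "offset": [0, 0, 0], "gripper": -1}
    - {"delta_rot": [0, 0, 0], "offset": [0, 0, 0], "gripper": -0.5}
    - {"delta_rot": [0, 0, 0], "offset": [0, 0, 0], "gripper": 0}
    - {"delta_rot": [0, 0, 0], "offset": [0, 0, 0], "gripper": 0}
    - {"delta_rot": [0, 0, 0], "offset": [0, 0, 0], "gripper": 0}

```text
time_s: 17.35
eef_pos: [0.5993, 0.0011, 0.0366]
tcp_rot: [179.9, 10.4, -172.9]
wrist_force: [0.7, -0.0, 0.0]
grip_width: 0.0351
```

Emit:
jog_arm:
  targets:
    - {"delta_rot": [0, 0, 0], "offset": [0.003, 0, -0.01], "gripper": 0}
    - {"delta_rot": [0, 0, 0], "offset": [0.005, 0, -0.02], "gripper": 0}
    - {"delta_rot": [0, 0, 0], "offset": [0.01, 0, -0.025], "gripper": 0}
    - {"delta_rot": [0, 0, 0], "offset": [0.02, 0, -0.025], "gripper": 0}
    - {"delta_rot": [0, 0, 0], "offset": [0.025, 0, -0.02], "gripper": 0}
    - {"delta_rot": [0, 0, 0], "offset": [0.025, 0, -0.02], "gripper": 0}
    - {"delta_rot": [0, 0, 0], "offset": [0.02, 0, 0], "gripper": 0}
    - {"delta_rot": [0, 0, 0], "offset": [0, 0, 0], "gripper": 0}
    - {"delta_rot": [0, 0, 0], "offset": [0, 0, 0], "gripper": 0}

```text
time_s: 18.1
eef_pos: [0.4672, -0.0152, 0.1425]
tcp_rot: [179.9, 10.7, -172.8]
wrist_force: [1.1, 0.5, 0.7]
grip_width: 0.0439
```

```bash
python3 cap.py wrist e1;python3 cap.py side e1s;python3 cap.py top e1t;  python3 -c "
from h import *
a=cv2.imread('pics/e1s.png'); cv2.imwrite('pics/e1sz.png',cv2.resize(a[150:270,200:320],None,fx=5,fy=5,interpolation=cv2.INTER_CUBIC))
a=cv2.imread('pics/e1t.png');cv2.imwrite('pics/e1tz.png',cv2.resize(a[110:270,200:370],None,fx=4.5,fy=3.6,interpolation=cv2.INTER_CUBIC))"
```

```text
t 18.15 p [ 0.467  -0.0151  0.1422] rpy [ 179.92   10.61 -172.79] F [-0.1 -0.5 -0.3] w 0.0439 q [  -4.8   14.6  123.1    4.3   32.  -105.5]
t 18.2 p [ 0.4677 -0.015   0.1419] rpy [ 179.92   10.61 -172.77] F [0.4 0.2 0.5] w 0.044 q [  -4.8   14.7  123.     4.3   32.  -105.5]
t 18.25 p [ 0.4681 -0.015   0.1417] rpy [ 179.92   10.61 -172.77] F [ 1.8 -0.1  0.3] w 0.0437 q [  -4.8   14.7  123.     4.3   32.  -105.5]
```

View pics/e1.png

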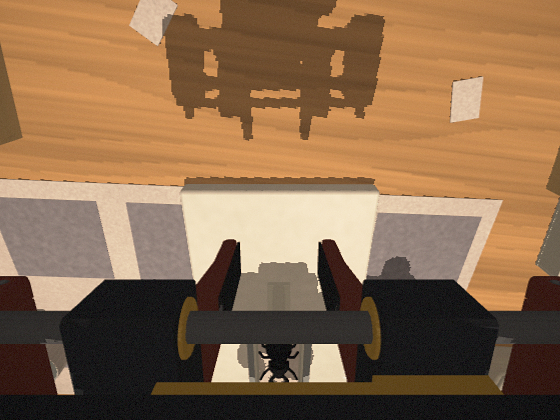

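View pics/e1sz.png

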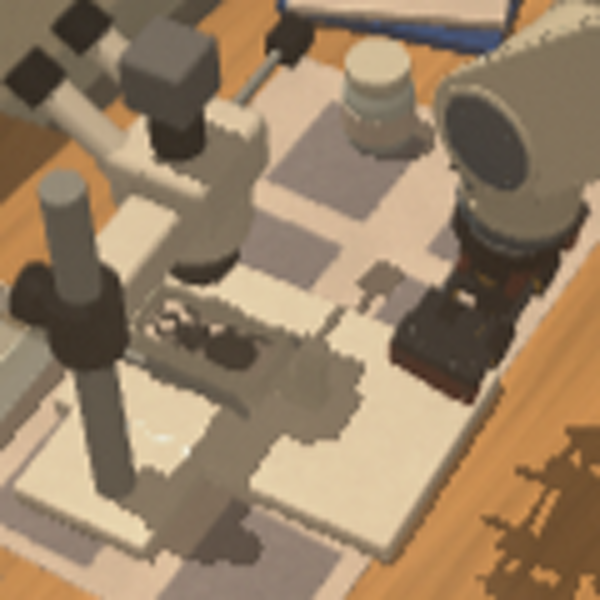

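View pics/e1tz.png

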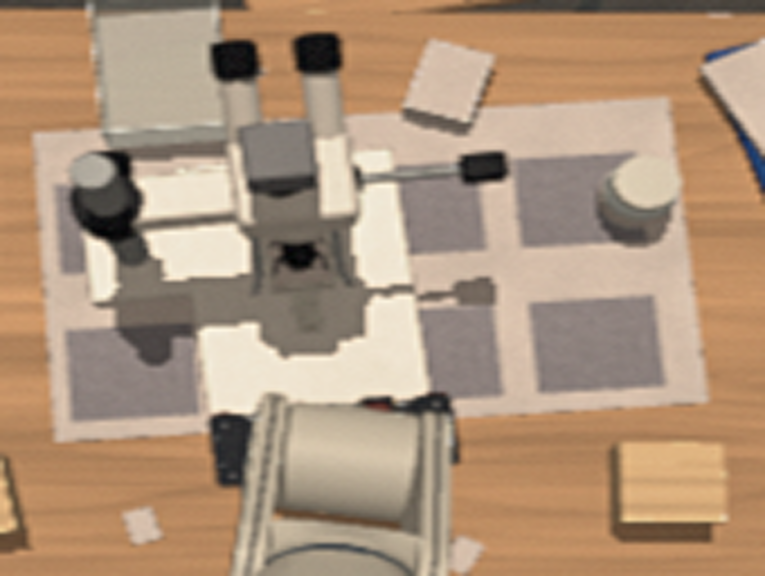

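```bash
cat >> h.py <<'E'
RK=Ro.from_euler('xyz',(180,0,187.1),degrees=True)
def stg(p): d=np.array(p)-MID; return np.array([d@SX,d@SY,p[2]]).round(4)
E
python3 -c "
from h import *
toR((.50,-.20,.28),RK)
st(); print(proj('top',[MID-.143*SY+[0,0,.223]]),proj('side',[MID-.143*SY+[0,0,.223]]))"
```

```text
offset [-0.0337 -0.1873 -0.1347] rotvec [0.0016 0.1851 0.0024]
t 18.25 p [ 0.4681 -0.015   0.1417] rpy [ 179.92   10.61 -172.77] F [ 1.8 -0.1  0.3] w 0.0437 q [  -4.8   14.7  123.     4.3   32.  -105.5]
[[306.3615293  156.07230694]] [[256.85012999 156.44560762]]
```

Emit:
jog_arm:
  targets:
    - {"delta_rot": [0, 0, 0], "offset": [0, -0.01, -0.02], "gripper": -1}
    - {"delta_rot": [0, 0.03, 0], "offset": [0, -0.02, -0.02], "gripper": -1}
    - {"delta_rot": [0, 0.03, 0], "offset": [0, -0.025, -0.02], "gripper": -1}
    - {"delta_rot": [0, 0.03, 0], "offset": [-0.005, -0.025, -0.02], "gripper": -1}
    - {"delta_rot": [0, 0.03, 0], "offset": [-0.005, -0.03, -0.02], "gripper": -1}
    - {"delta_rot": [0, 0.03, 0], "offset": [-0.005, -0.03, -0.01], "gripper": -1}
    - {"delta_rot": [0, 0.03, 0], "offset": [-0.01, -0.025, -0.01], "gripper": -1}
    - {"delta_rot": [0, 0, 0], "offset": [-0.01, -0.02, -0.01], "gripper": -1}
    - {"delta_rot": [0, 0, 0], "offset": [0, 0, 0], "gripper": -1}
    - {"delta_rot": [0, 0, 0], "offset": [0, 0, 0], "gripper": -1}

```text
time_s: 19.08
eef_pos: [0.5211, -0.206, 0.2744]
tcp_rot: [179.9, -0.5, -172.5]
wrist_force: [0.3, 0.2, -0.5]
grip_width: 0.0008
```

```bash
python3 cap.py wrist f1; python3 -c "
from h import *
toR((.7149,-.2015,.28),RK)"
```

```text
t 19.13 p [ 0.5211 -0.2057  0.2744] rpy [ 179.96   -0.47 -172.47] F [-0.  -0.5  0.4] w 0.0007 q [ -22.6   15.7   98.6   -0.2   66.1 -120.1]
offset [-0.1926 -0.0212 -0.0072] rotvec [ 0.0007 -0.0083  0.0074]
```

View pics/f1.png

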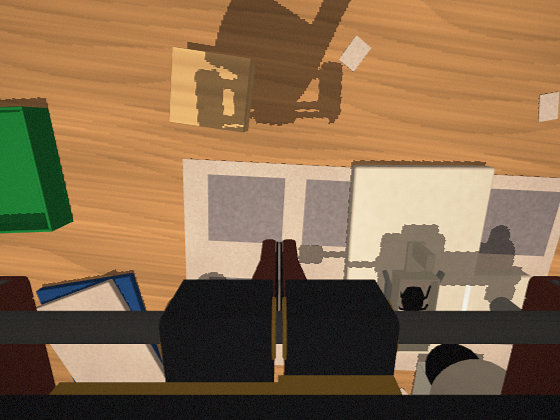

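Run:
```python
from h import *
import pickle
a=cv2.imread('pics/f1.png'); b=cv2.resize(a[225:330,360:470],None,fx=6,fy=5.6,interpolation=cv2.INTER_CUBIC)
b=cv2.convertScaleAbs(b,alpha=1.6,beta=0)
i=pickle.load(open('pics/f1.pkl','rb'))
cv2.imwrite('pics/f1z.png',b)
for s in(0,.0015): 
  C=MID+SX*s
  pts=[C-.06*SX+.028*SY+[0,0,.03],C-.06*SX-.028*SY+[0,0,.03],C-.105*SX+[0,0,.05],C-.083*SX+[0,0,.05]]
  print([(round((u-360+.4)*6),round((v-225+.4)*5.6)) for u,v in proj('wrist',pts,i)])
```

```text
[(487, 305), (244, 304), (434, 169), (420, 256)]
[(487, 310), (243, 309), (433, 175), (419, 262)]
```

View pics/f1z.png

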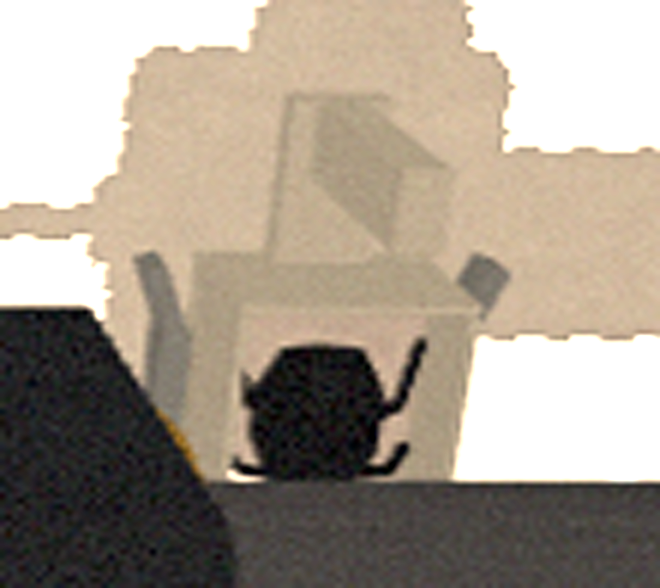

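Emit:
jog_arm:
  targets:
    - {"delta_rot": [0, -0.008, 0.007], "offset": [-0.015, -0.01, -0.005], "gripper": -1}
    - {"delta_rot": [0, 0, 0], "offset": [-0.03, -0.008, 0], "gripper": -1}
    - {"delta_rot": [0, 0, 0], "offset": [-0.03, 0, 0], "gripper": -1}
    - {"delta_rot": [0, 0, 0], "offset": [-0.03, 0, 0], "gripper": -1}
    - {"delta_rot": [0, 0, 0], "offset": [-0.03, 0, 0], "gripper": -1}
    - {"delta_rot": [0, 0, 0], "offset": [-0.025, 0, 0], "gripper": -1}
    - {"delta_rot": [0, 0, 0], "offset": [-0.015, 0, 0], "gripper": -1}
    - {"delta_rot": [0, 0, 0], "offset": [0, 0, 0], "gripper": -1}
    - {"delta_rot": [0, 0, 0], "offset": [0, 0, 0], "gripper": -1}

```text
time_s: 19.88
eef_pos: [0.6979, -0.1893, 0.2674]
tcp_rot: [179.4, -0.9, -172.5]
wrist_force: [-0.2, 0.4, -0.0]
grip_width: 0.0004
```

```bash
python3 cap.py wrist f2; python3 -c "
from h import *
print(stg(tool()[0]));toR(MID-.21*SY+[0,0,.235-.022],RK)"
```

```text
t 19.93 p [ 0.6975 -0.1892  0.2674] rpy [ 179.38   -0.93 -172.51] F [0.4 0.4 0.3] w 0.0005 q [ -16.2   30.9   76.5    0.2   73.7 -113.7]
[-0.0157 -0.2007  0.2674]
offset [-0.0162 -0.0097  0.032 ] rotvec [ 0.0108 -0.0163  0.0067]
```

View pics/f2.png

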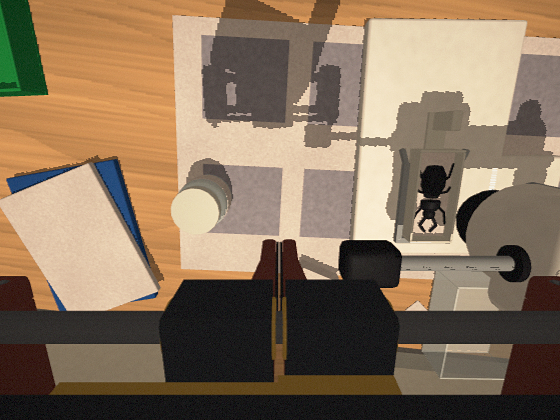

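Run:
```python
from h import *
import pickle
a=cv2.imread('pics/f2.png'); b=cv2.resize(a[135:295,330:470],None,fx=5,fy=3.7,interpolation=cv2.INTER_CUBIC)
cv2.imwrite('pics/f2z.png',cv2.convertScaleAbs(b,alpha=1.3,beta=10))
i=pickle.load(open('pics/f2.pkl','rb'))
for z in(.258,.245,.232):
  print(z,stg(ray('wrist',(340,243),z,i)),stg(ray('wrist',(399,243),z,i)),stg(ray('wrist',(399,284),z,i)))
```

```text
0.258 [-0.0196 -0.1649  0.258 ] [-0.0196 -0.1295  0.258 ] [ 0.0076 -0.1266  0.258 ]
0.245 [-0.0145 -0.162   0.245 ] [-0.0146 -0.124   0.245 ] [ 0.0147 -0.1208  0.245 ]
0.232 [-0.0094 -0.1591  0.232 ] [-0.0095 -0.1184  0.232 ] [ 0.0218 -0.1151  0.232 ]
```

View pics/f2z.png

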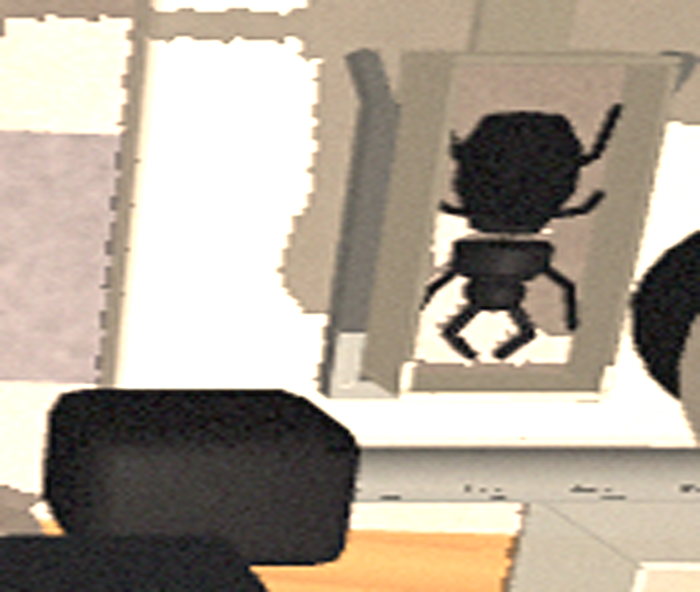

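Emit:
jog_arm:
  targets:
    - {"delta_rot": [0.01, -0.016, 0.006], "offset": [-0.012, -0.008, 0], "gripper": -1}
    - {"delta_rot": [0, 0, 0], "offset": [-0.002, 0, 0.01], "gripper": -1}
    - {"delta_rot": [0, 0, 0], "offset": [0, 0, 0.01], "gripper": -1}
    - {"delta_rot": [0, 0, 0], "offset": [0, 0, 0.006], "gripper": -1}
    - {"delta_rot": [0, 0, 0], "offset": [0, 0, 0], "gripper": -1}
    - {"delta_rot": [0, 0, 0], "offset": [0, 0, 0], "gripper": -1}

```text
time_s: 20.43
eef_pos: [0.7094, -0.1961, 0.2377]
tcp_rot: [180.0, -0.1, -173.0]
wrist_force: [-0.5, -0.9, -1.0]
grip_width: 0.0006
```

```bash
python3 cap.py wrist f3; python3 -c "
from h import *
print(stg(tool()[0]));toR(MID-.205*SY-.001*SX+[0,0,.235-.022],RK)"
```

```text
t 20.48 p [ 0.7093 -0.1961  0.2376] rpy [ 1.7995e+02 -1.2000e-01 -1.7298e+02] F [ 0.9 -0.1  0.2] w 0.0001 q [ -16.4   33.    76.8   -0.    70.3 -113.4]
[-0.0049 -0.209   0.2376]
offset [-0.0039  0.004   0.0026] rotvec [ 0.0008 -0.002  -0.0014]
```

View pics/f3.png

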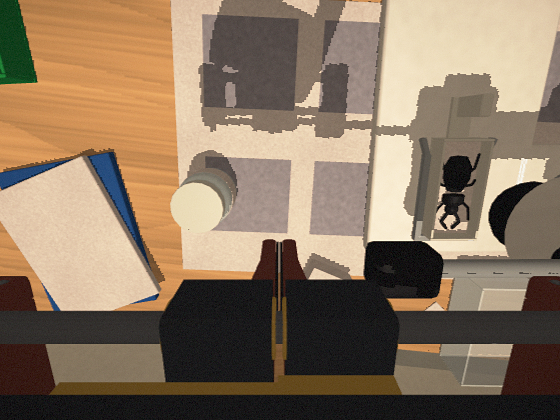

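Emit:
jog_arm:
  targets:
    - {"delta_rot": [0, 0, -0.001], "offset": [-0.003, 0.008, 0.002], "gripper": -1}
    - {"delta_rot": [0, 0, 0], "offset": [-0.001, 0.01, 0], "gripper": -1}
    - {"delta_rot": [0, 0, 0], "offset": [0, 0.006, 0], "gripper": -1}
    - {"delta_rot": [0, 0, 0], "offset": [0, 0, 0], "gripper": -1}

```text
time_s: 20.82
eef_pos: [0.7104, -0.1698, 0.2363]
tcp_rot: [180.0, -0.1, -173.0]
wrist_force: [-0.5, -0.6, -0.2]
grip_width: 0.0006
```

```bash
python3 -c "
from h import *
st();print(stg(tool()[0]));toR(MID-.175*SY-.001*SX+[0,0,.235-.022],RK)"
```

```text
t 20.82 p [ 0.7104 -0.1698  0.2363] rpy [ 1.7996e+02 -5.0000e-02 -1.7299e+02] F [-0.5 -0.6 -0.2] w 0.0006 q [ -14.4   32.5   77.8    0.    69.7 -111.4]
[-0.0005 -0.1831  0.2363]
offset [0.0005 0.0081 0.0013] rotvec [ 0.0008 -0.0009 -0.0016]
```

Emit:
jog_arm:
  targets:
    - {"delta_rot": [0, 0, 0], "offset": [0, 0.003, 0], "gripper": -1}
    - {"delta_rot": [0, 0, 0], "offset": [0, 0.002, 0], "gripper": -1}
    - {"delta_rot": [0, 0, 0], "offset": [0, 0.001, 0], "gripper": -1}

```text
time_s: 21.07
eef_pos: [0.71, -0.1621, 0.2372]
tcp_rot: [180.0, 0.0, -172.9]
wrist_force: [-0.4, 1.0, -1.2]
grip_width: 0.0004
```

Emit:
jog_arm:
  targets:
    - {"delta_rot": [0, 0, 0], "offset": [0, 0.002, 0], "gripper": -1}
    - {"delta_rot": [0, 0, 0], "offset": [0, 0.002, 0], "gripper": -1}

```text
time_s: 21.23
eef_pos: [0.7097, -0.158, 0.2376]
tcp_rot: [-180.0, 0.0, -172.9]
wrist_force: [-1.6, 0.5, -0.5]
grip_width: 0.0005
```

Emit:
jog_arm:
  targets:
    - {"delta_rot": [0, 0, 0], "offset": [0, 0.002, 0], "gripper": -1}
    - {"delta_rot": [0, 0, 0], "offset": [0, 0.002, 0], "gripper": -1}

```text
time_s: 21.4
eef_pos: [0.7092, -0.1546, 0.2377]
tcp_rot: [-179.9, 0.1, -172.9]
wrist_force: [1.3, -4.6, -1.5]
grip_width: 0.0004
```

Emit:
jog_arm:
  targets:
    - {"delta_rot": [0, 0, 0], "offset": [0, 0.002, 0], "gripper": -1}

```text
time_s: 21.48
eef_pos: [0.7091, -0.1537, 0.2377]
tcp_rot: [-179.8, 0.1, -172.9]
wrist_force: [1.4, -7.2, -1.5]
grip_width: 0.0007
```

Emit:
jog_arm:
  targets:
    - {"delta_rot": [0, 0, 0], "offset": [0, 0.002, 0], "gripper": -1}

```text
time_s: 21.57
eef_pos: [0.7091, -0.1533, 0.2377]
tcp_rot: [-179.6, 0.1, -172.9]
wrist_force: [1.4, -7.7, -1.4]
grip_width: 0.0003
```

Emit:
jog_arm:
  targets:
    - {"delta_rot": [0, 0, 0], "offset": [0, 0.002, 0], "gripper": -1}

```text
time_s: 21.65
eef_pos: [0.7091, -0.1531, 0.2377]
tcp_rot: [-179.4, 0.1, -173.0]
wrist_force: [1.1, -8.6, -0.5]
grip_width: 0.0007
```

Emit:
jog_arm:
  targets:
    - {"delta_rot": [0, 0, 0], "offset": [0, 0.003, 0], "gripper": -1}

```text
time_s: 21.73
eef_pos: [0.709, -0.1523, 0.2378]
tcp_rot: [-179.2, 0.2, -173.0]
wrist_force: [2.1, -8.7, -1.4]
grip_width: 0.0005
```

Emit:
jog_arm:
  targets:
    - {"delta_rot": [0, 0, 0], "offset": [0, 0.003, 0], "gripper": -1}

```text
time_s: 21.82
eef_pos: [0.7089, -0.1515, 0.2378]
tcp_rot: [-179.1, 0.2, -173.0]
wrist_force: [1.2, -8.4, -1.2]
grip_width: 0.0007
```

Emit:
jog_arm:
  targets:
    - {"delta_rot": [0, 0, 0], "offset": [0, 0.003, 0], "gripper": -1}

```text
time_s: 21.9
eef_pos: [0.7087, -0.1505, 0.2378]
tcp_rot: [-178.9, 0.3, -173.1]
wrist_force: [1.3, -6.4, -0.9]
grip_width: 0.0005
```

Emit:
jog_arm:
  targets:
    - {"delta_rot": [0, 0, 0], "offset": [0, 0.002, 0], "gripper": -1}

```text
time_s: 21.98
eef_pos: [0.7087, -0.1499, 0.2379]
tcp_rot: [-178.8, 0.3, -173.1]
wrist_force: [1.2, -3.9, -1.2]
grip_width: 0.0008
```

Emit:
jog_arm:
  targets:
    - {"delta_rot": [0, 0, 0], "offset": [0, 0.002, 0], "gripper": -1}

```text
time_s: 22.07
eef_pos: [0.7085, -0.1488, 0.2378]
tcp_rot: [-178.7, 0.3, -173.2]
wrist_force: [0.8, -2.0, -0.1]
grip_width: 0.0003
```

```bash
python3 cap.py wrist f4; python3 -c "
from h import *
print(stg(tool()[0]))"
```

```text
t 22.12 p [ 0.7084 -0.148   0.2378] rpy [-178.75    0.29 -173.15] F [0.9 0.3 0.8] w 0.0003 q [ -12.3   31.5   79.3   -1.2   68.5 -108.7]
[ 2.000e-04 -1.611e-01  2.378e-01]
```

View pics/f4.png

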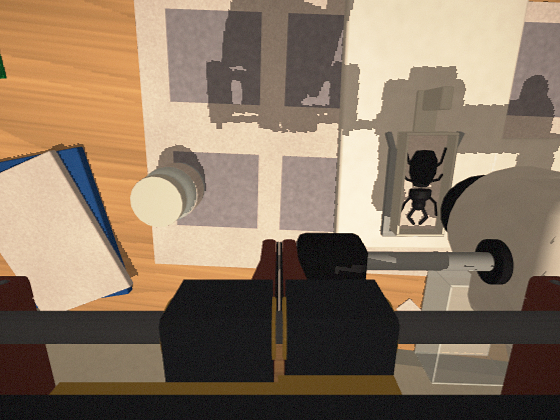

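Emit:
jog_arm:
  targets:
    - {"delta_rot": [0, 0, 0], "offset": [0, -0.01, 0], "gripper": -1}
    - {"delta_rot": [-0.01, 0, 0], "offset": [0, -0.015, 0], "gripper": -1}
    - {"delta_rot": [-0.01, 0, 0], "offset": [0, -0.015, 0], "gripper": -1}
    - {"delta_rot": [0, 0, 0], "offset": [0, -0.01, -0.005], "gripper": -1}
    - {"delta_rot": [0, 0, 0], "offset": [0.003, 0, -0.01], "gripper": -1}
    - {"delta_rot": [0, 0, 0], "offset": [0, 0, 0], "gripper": -1}

```text
time_s: 22.62
eef_pos: [0.7111, -0.1986, 0.2542]
tcp_rot: [179.8, 0.2, -173.0]
wrist_force: [0.5, 0.1, -0.1]
grip_width: 0.0006
```

```bash
python3 cap.py wrist f5; python3 cap.py top f5t
python3 - <<'E'
from h import *
import pickle
print(stg(tool()[0]))
for n in('f3','f5'):
  a=cv2.imread(f'pics/{n}.png'); i=pickle.load(open(f'pics/{n}.pkl','rb'))
  cv2.imwrite(f'pics/{n}z.png',cv2.resize(a[190:310,340:560],None,fx=3.6,fy=3.6,interpolation=cv2.INTER_CUBIC))
E
```

```text
t 22.67 p [ 0.7109 -0.1984  0.2533] rpy [ 1.7980e+02  1.5000e-01 -1.7303e+02] F [-0.9  0.6 -0.3] w 0.0006 q [ -16.6   32.3   75.9    0.3   71.7 -113.7]
t 22.72 p [ 0.7107 -0.1978  0.2526] rpy [ 1.7978e+02  1.0000e-01 -1.7300e+02] F [ 0.   1.4 -0.4] w 0.0007 q [ -16.6   32.4   75.9    0.3   71.7 -113.7]
[-0.0037 -0.2108  0.2526]
```

View pics/f5z.png

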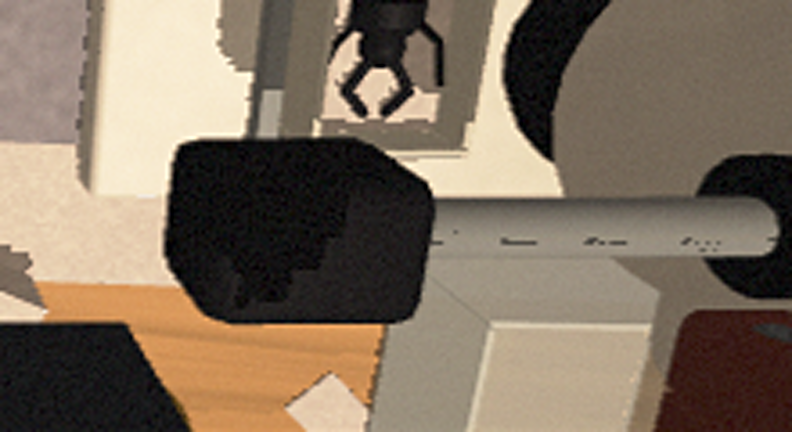

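View pics/f3z.png

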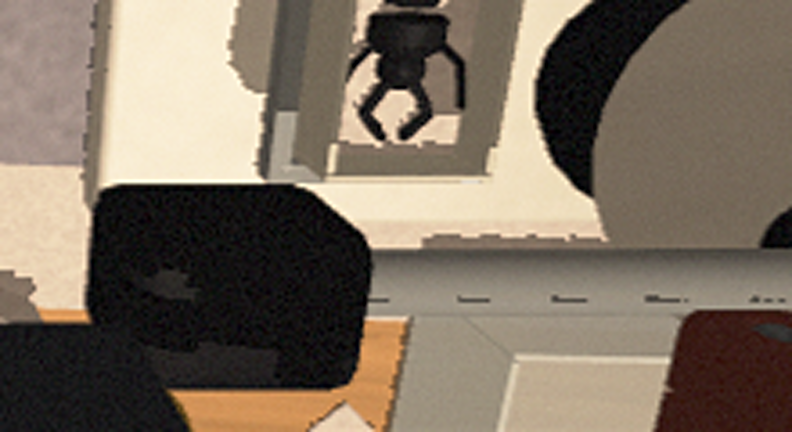

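Run:
```python
from h import *
import pickle
for n,L,R,v in(('f3',90,372,260),('f5',165,434,210)):
  i=pickle.load(open(f'pics/{n}.pkl','rb'))
  f=lambda x,z:stg(ray('wrist',(x/3.6+339.6,v/3.6+189.6),z,i))
  print(n,f(L,.245),f(R,.245),f(L,.232),f(R,.232))
```

```text
f3 [-0.0045 -0.1628  0.245 ] [-0.0044 -0.1199  0.245 ] [ 0.0017 -0.1589  0.232 ] [ 0.0018 -0.1123  0.232 ]
f5 [-0.0041 -0.1486  0.245 ] [-0.0039 -0.1038  0.245 ] [ 0.0016 -0.1438  0.232 ] [ 0.0018 -0.0955  0.232 ]
```

View pics/f5t.png

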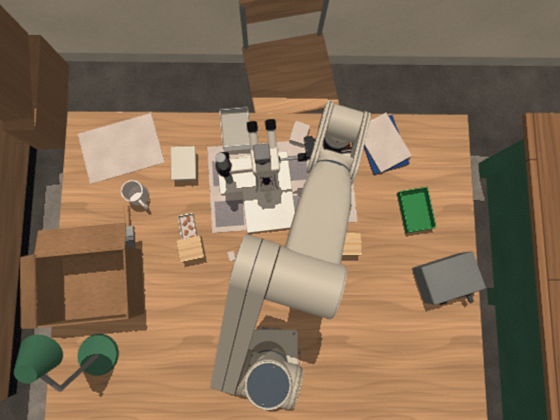

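View pics/f5.png

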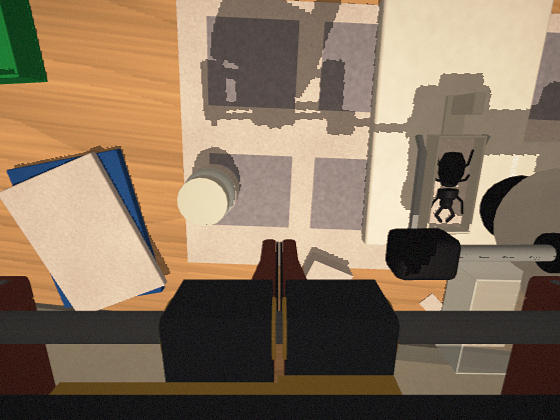

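Run:
```python
from h import *
import pickle
i=pickle.load(open('pics/f5.pkl','rb'));f=lambda x,y,z:stg(ray('wrist',(x/3.6+339.6,y/3.6+189.6),z,i))
print(f(465,150,.052),f(320,137,.052)); 
C=MID+.0015*SX
pts=[C+.06*SX-.028*SY+[0,0,.03],C+.06*SX+.028*SY+[0,0,.03],MID+.0615*SX-.04*SY+[0,0,.01],MID+.0615*SX+.04*SY+[0,0,.01]]
print(((proj('wrist',pts,i)-[339.6,189.6])*3.6).round())
a=cv2.imread('pics/f2.png'); i=pickle.load(open('pics/f2.pkl','rb'))
cv2.imwrite('pics/f2y.png',cv2.resize(a[220:270,390:470],None,fx=9,fy=9,interpolation=cv2.INTER_CUBIC))
print(((proj('wrist',pts,i)-[389.6,219.6])*9).round())
```

```text
[0.0575 0.026  0.052 ] [ 0.0525 -0.0252  0.052 ]
[[309. 161.]
 [469. 161.]
 [251. 142.]
 [469. 141.]]
[[175. 216.]
 [557. 216.]
 [ 42. 167.]
 [563. 168.]]
```

View pics/f2y.png

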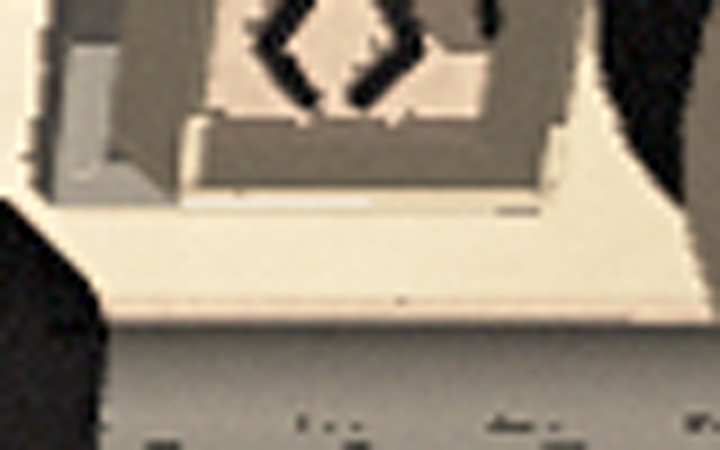

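Run:
```python
from h import *
import pickle
i=pickle.load(open('pics/f2.pkl','rb'))
pts=[MID+.065*SX-.0305*SY+[0,0,.01],MID+.065*SX-.04*SY+[0,0,.01],MID+.065*SX-.0305*SY,MID+.09*SX-.0*SY]
print(((proj('wrist',pts,i)-[389.6,219.6])*9).round())
```

```text
[[102. 189.]
 [ 40. 189.]
 [ 77. 166.]
 [251. 314.]]
```

```bash
python3 -c "
from cell import r
print(r.close_job())"
```

```text
the job is handed in; nothing more can be done
None
```

I did every step of the job in the order asked and handed it in at about 23 s of the 72 s allowed. No verdict was reported.

- **Tray to stage:** I drew the beetle tray level about 105 mm out of its holder, lifted it, set it on the front of the stage with the handle to the front, and let go.
- **Slide to the back stop:** I took the tray by the handle fin with the hand tilted back 12° to clear the microscope head. I then slid it between the rails until it would go no further, at about 7–12 N.
- **Rod:** I pushed the knob with shut fingers. The force peaked at about 8.7 N and then fell to zero, so it passed one ridge. I backed off after that.

**Last checks**
- **Rod position:** pictures before and after show the knob moved about 14–17 mm, which fits the middle click.
- **Tray position:** the pictures and the arm's travel put the tray within about 1–2 mm of the back stop, no better than the camera calibration allows. One image check of the tray against the rail ends disagreed by about 3 mm, because I couldn't tell the stop from the rail end there. I took the contact force as showing it had reached the stop.
- **Other objects:** the mug, jar, tub, green box and bark tray look unmoved from above; I did not check the brush. The arm touches nothing.

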